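Welding bench: coupon into the sprung vice, tipped bottles upright in their lane

ROBOT

A 6-joint arm with a two-finger parallel gripper is mounted at the origin on the work surface. World frame = base frame: x ahead of the robot, y to its left, z up, the work surface at z = 0. Lengths are in m, angles in rad, forces in N, time in s.
With the tool pointing down it reaches from about 0.15 to 0.775 m from the base axis. Payload 6.1 kg.
Tool frame: the origin (TCP) lies at the very end of the fingers, on their centre line; the grasp point (between the pads) lies 19 mm behind it; y points along the fingers, z is the direction in which the jaws open and shut, and the axes are right-handed (so a half turn about y gives the same grasp; the last joint's range is limited). The gripper opens to 85 mm and grips with 20 to 120 N. Pads are 22 mm wide; open, the fingers measure 114 mm over their backs; the gripper's body (76 mm by 85 mm) begins 54 mm behind the grasp point. The pads swing forward as they close: fully open they stand 13 mm farther back than shut.
Start: joints at [-1.127, 0.126, -0.04, 1.405, 0, 1.571], TCP at [0.225, -0.474, 0.231] pointing down, gripper open.
Joint ranges: [-2.72, 2.72], [-0.95, 1.95], [-1.27, 1.35], [-1.78, 2.02], [-1.46, 1.47], [-3.14, 3.14]. Speed limits (rad/s): [2.39, 2.39, 3.01, 3.14, 3.14, 3.14].

INTERFACE

Orientations are given as a unit quaternion [w, x, y, z].
In Python, from station import sensors, imaging, close_job gives the robot as it stands.
- The arm moves only by the tool carry_out, never from a script. Its argument "targets" is a list of rows, each an object of numbers: "dx", "dy", "dz": the shift along the world's x, y, z in mm; "wx", "wy", "wz": the turn, a rotation vector about the world's x, y, z in degrees; "gripper": the closure in counts, from 0 (fully open) to 255 (shut). In form: [{"dx": .., "dy": .., "dz": .., "wx": .., "wy": .., "wz": .., "gripper": ..}, ...]. A call has 1 to 20 rows; each row shifts and turns the commanded pose from where the row before left it; what a row does not reach is not made up. A row lasts 1/10 s, in which the tool goes at most 50 mm and 8.59 degrees, less where a joint would pass 70% of its speed; a pose out of reach is approached as far as the arm can. A call with a gripper value outside its range is refused whole. The fingers move at their own pace and stop on an object; "newtons" is the grip in N (left out, the last holds). Time passes only in rows, so rows that do not move let the fingers close. It gives the time, the measured TCP pose, the force and the opening at its end, in the units of the state.
- sensors.state(): the state, without advancing time (a new reading comes with each control period).
- imaging.capture(name): name is "scene" or "top"; returns the picture (384x512x3 uint8, blue, green, red); there is no depth.
- imaging.camera_params(name): a dict with "vertical_fov" (degrees; the focal length in pixels is half the picture's height over the tangent of half this angle, whatever the lens; pixels are square), "cx", "cy" (the principal point, pixels), "D" ([k1, k2, p1, p2, k3] as OpenCV has them; the pictures are not rectified), "pose" (4x4, takes a point from camera to world coordinates). Camera axes: x right, y down, z forward; pixel columns grow to the right and rows downward; lengths in m; the calibration is good to about 2 mm. A picture is of the moment at which its call begins. camera_params takes no time and is no camera call.
- close_job(): hands the job in, once; it reports no verdict.
Trained networks look in the newest picture that a camera, given by its name, has taken for a name from the list of things; names that differ only in an ending like _2 or _b are one class to them, and where a whole thing is asked for, a point or a joint stands for the part that bears it (a point fixed in the world has none). Each returns a list of dicts, best first, with "score" (0 to 1); they miss things now and then, are a little off and sometimes report something else, mostly with a low value. They report only what shows in the picture. A call takes as long as a camera call. They do not tell look-alikes from the thing itself.
- imaging.find_in(target, camera): "pixel" ([column, row] in pixels, amid what is visible of it).
The state is a dict: "clock": time; "joints": joint angles; "joint_velocities": joint speeds; "joint_efforts": joint torques, N m; "eef_pos": TCP position; "tool_rot": TCP orientation; "ft_force": force on the tool from outside, world axes, zero at the start; "moment": the same for the moment, N m; "width": finger opening in m.
Only numpy, scipy, OpenCV 4.12 (cv2) and the standard library are available. Lean on these libraries where they do the work, as an engineer would, in place of code of your own. Each camera call takes 0.05 s, during which the arm holds its last target. There are 200 camera calls.

TASK

Make the welding bench ready for the next trainee: mount the weld coupon in the sprung plate vice, by pushing one end of its plate into one jaw so that the jaw gives way, lowering the other end past the lip of the other jaw and letting the springs centre it, so that it sits level with both ends under the lips. Stand every tipped bottle upright on the rubber lane, the bottle already standing there remaining upright among them, with all bottles wholly on the rubber. Leave the pliers, the wire spool and the red magnet where they are; either job may come first.

Things in the scene. Friction and masses are not known exactly. Their poses are not given: they have to be found in the camera images.
- coupon: Weld coupon, about 0.55 kg: dark steel plate 140 (x) x 80 (y) x 6 mm with a square steel tube stub standing on its centre: 40 x 40 mm outside, 3 mm walls, sides square to the plate, open top 51 mm above the plate's underside. Lies flat on the bench at the start. Origin: centre of the plate's underside, x along its length, z up. Either end fits either jaw; the stub is good to grip.
- vice: Sprung plate vice fixed to the bench: dark base 236 (x) x 100 (y) x 12 mm, two sliding aluminium jaws 90 mm wide facing each other along x, end posts 108 to 118 mm from the centre; nothing higher than 46 mm above the bench. Origin: centre of the base's underside, z up. The 140 mm plate passes flat between the lips only while one jaw is pushed outwards at least 14 mm.
- vice_seat (a point): Point at the centre of the vice, level with the tops of the ledges (30 mm above the bench), axes as the vice: the coupon's origin lies here when it is mounted.
- near_groove (a point): Bottom of the groove of the -x jaw, at ledge height, mid width; moves with the jaw, at rest 66 mm from the vice's centre. The groove is 10 mm high. Its floor, a ledge 30 mm above the bench, reaches 14 mm inwards from the groove's bottom; its roof, a lip 40 to 46 mm above the bench, reaches 6 mm inwards (lip tips 120 mm apart at rest). Axes as the vice.
- far_groove (a point): The same for the jaw on the vice's +x side, a mirror image.
- jaw_near (a joint): Outward travel (towards the vice's -x) of the -x jaw, m: 0 at rest, 0.020 at its stop. A spring pushes it inwards with 4.8 N at 0 plus 0.4 N for each mm. With the coupon mounted and centred it reads 0.004.
- jaw_far (a joint): The same for the +x jaw, outward being the vice's +x.
- lane: Bottle lane: thin black rubber strip 90 (x) x 530 (y) mm, flush with the bench, with an aluminium fence 22 mm high, 8 mm thick, along its far (+x) edge, inner face 45 mm from the strip's middle line. Origin: middle of the strip at bench height; x across it towards the fence, y along it, z up. Bottles are in places about 108 mm apart along y, in any order, some places empty.
- bottle1: Square white bottle, at the start tipped on its side, bottom end on the lane, cap towards the robot, within 5 degrees of square to the lane. Body 46 x 46 x 74 mm, 30 mm round black screw cap on top, 92 mm tall in all, about 180 g, half full, centre of mass about 30 mm above the bottom; origin at the centre of its underside, z towards the cap, x and y square to its sides. May be absent (None).
- bottle2: Square white bottle, at the start tipped on its side, bottom end on the lane, cap towards the robot, within 5 degrees of square to the lane. Body 46 x 46 x 74 mm, 30 mm round black screw cap on top, 92 mm tall in all, about 180 g, half full, centre of mass about 30 mm above the bottom; origin at the centre of its underside, z towards the cap, x and y square to its sides. May be absent (None).
- bottle3: Square white bottle, at the start tipped on its side, bottom end on the lane, cap towards the robot, within 5 degrees of square to the lane. Body 46 x 46 x 74 mm, 30 mm round black screw cap on top, 92 mm tall in all, about 180 g, half full, centre of mass about 30 mm above the bottom; origin at the centre of its underside, z towards the cap, x and y square to its sides. May be absent (None).
- bottle4: Square white bottle, at the start tipped on its side, bottom end on the lane, cap towards the robot, within 5 degrees of square to the lane. Body 46 x 46 x 74 mm, 30 mm round black screw cap on top, 92 mm tall in all, about 180 g, half full, centre of mass about 30 mm above the bottom; origin at the centre of its underside, z towards the cap, x and y square to its sides. May be absent (None).
- bottle_up: The same kind of bottle, already standing upright in the lane. Body 46 x 46 x 74 mm, 30 mm round black screw cap on top, 92 mm tall in all, about 180 g, half full, centre of mass about 30 mm above the bottom; origin at the centre of its underside, z towards the cap, x and y square to its sides.
- pliers: Bystander: pliers with yellow handles lying on the bench, about 160 x 70 x 20 mm, beyond the coupon. Not to be disturbed. Origin on the bench near the pivot, x towards the nose.
- wire_spool: Bystander: copper wire spool standing on its flange, 100 mm across, 48 mm tall, left of the vice. Not to be disturbed. Origin at the centre of its underside.
- magnet: Bystander: flat red welding magnet, 70 x 70 x 22 mm, left of the robot. Not to be disturbed. Origin at the centre of its underside.
Not all that is in view belongs to the job. Leave any blue look-alike of the bottle3 alone.

How it is judged:
By the outcome, as a careful person would: the job done as asked, in the order asked, and still so for the second after the job is handed in, with the robot touching nothing.
Of bottle1, bottle2, bottle3, bottle4 only 3 to 4 are there at a start; the rules pass over those that are not, and their reading is None.
At some moment in a run one of coupon, bottle1, bottle2, bottle3, bottle4 may be knocked a few centimetres aside while the robot is not near it.
It also fails if it takes over 200 s, if anything falls off the work surface, if the arm or the gripper's body presses on something with over 40 N, if the wrist force passes 120 N, or if a joint passes its speed limit or range.

## Working session

There is one attempt and no reset: what is moved stays moved. The work goes in short steps, Python scripts to look and compute and a tool call to move; the robot and the scene stay as the last step left them, time stands still between calls to the robot, and variables do not carry over. Pictures are saved under pics/ and viewed, about 12 in all and at most 16, crops included, and the job is handed in when it is done.

Besides the shell and the picture viewer there is one more tool, called after ">>>" by a JSON object that holds its "name" and its "arguments", one argument or row to a line. carry_out: Moves the arm, as the interface text tells. Its arguments: {"type":"object","properties":{"targets":{"type":"array","items":{"type":"object","properties":{"dx":{"type":"number"},"dy":{"type":"number"},"dz":{"type":"number"},"wx":{"type":"number"},"wy":{"type":"number"},"wz":{"type":"number"},"gripper":{"type":"number"}}}},"newtons":{"type":"number"}},"required":["targets"]}

```bash
ls; mkdir -p pics; cat > h.py <<'E'
import numpy as np, cv2
from station import sensors, imaging, close_job
def cam(n):
    p=imaging.camera_params(n); f=192/np.tan(np.radians(p["vertical_fov"])/2)
    K=np.array([[f,0,p["cx"]],[0,f,p["cy"]],[0,0,1.]]); return K,np.array(p["D"],float),np.array(p["pose"])
def ray(n,px,z):
    "pixels -> world xy at height z"
    K,D,T=cam(n); u=cv2.undistortPoints(np.array(px,float).reshape(-1,1,2),K,D).reshape(-1,2)
    d=np.c_[u,np.ones(len(u))]@T[:3,:3].T; o=T[:3,3]
    return o+d*((z-o[2])/d[:,2])[:,None]
def proj(n,pts):
    K,D,T=cam(n); Ti=np.linalg.inv(T)
    r,_=cv2.Rodrigues(Ti[:3,:3]); return cv2.projectPoints(np.array(pts,float).reshape(-1,1,3),r,Ti[:3,3],K,D)[0].reshape(-1,2)
E
python3 - <<'E'
from h import *
for n in("scene","top"):
    im=imaging.capture(n); cv2.imwrite(f"pics/{n}0.png",cv2.resize(im,(800,600),interpolation=cv2.INTER_CUBIC)); np.save(f"{n}0.npy",im)
    K,D,T=cam(n); print(n,K[0,0],K[:2,2],D,T.round(3).tolist())
    for t in "coupon vice jaw_near jaw_far lane bottle1 bottle_up pliers wire_spool magnet".split():
        print(t,[(np.round(d["pixel"],1).tolist(),round(d["score"],2),ray(n,d["pixel"],.02)[0,:2].round(3).tolist()) for d in imaging.find_in(t,n)])
print(sensors.state())
E
```

```text
pics
scene 375.30880276714703 [251.1273646 198.1674087] [-0.00405625  0.          0.          0.          0.        ] [[-0.559, 0.653, -0.512, 1.328], [0.829, 0.434, -0.352, 0.499], [-0.008, -0.621, -0.784, 1.28], [0.0, 0.0, 0.0, 1.0]]
coupon [([285.2, 232.2], 0.91, [0.574, 0.143])]
vice [([236.9, 199.2], 0.23, [0.544, -0.115])]
jaw_near [([343.1, 231.5], 0.66, [0.443, 0.333])]
jaw_far []
lane [([210.2, 197.4], 0.69, [0.599, -0.216])]
bottle1 [([149.3, 159.9], 0.67, [0.579, -0.592]), ([219.6, 186.9], 0.65, [0.529, -0.218]), ([155.0, 198.2], 0.64, [0.734, -0.411]), ([262.2, 206.3], 0.49, [0.516, -0.004])]
bottle_up [([240.7, 201.0], 0.49, [0.543, -0.096])]
pliers [([248.1, 264.0], 0.62, [0.774, 0.1]), ([325.7, 262.2], 0.33, [0.605, 0.339])]
wire_spool [([238.5, 199.3], 0.21, [0.54, -0.109])]
magnet [([363.6, 216.0], 0.86, [0.327, 0.371])]
top 387.48679376490117 [258.40512998 188.55000304] [-0.02018522  0.          0.          0.          0.        ] [[0.023, -0.996, 0.083, 0.428], [-1.0, -0.022, 0.017, -0.076], [-0.015, -0.083, -0.996, 1.504], [0.0, 0.0, 0.0, 1.0]]
coupon [([207.8, 19
[... 628 characters left out ...]
4])]
{'clock': 1.1, 'joints': array([-1.12700751e+00,  1.25839511e-01, -3.95618598e-02,  1.40536289e+00,
       -1.97962793e-05,  1.57080648e+00]), 'joint_velocities': array([-1.12135250e-04,  5.78693573e-04,  1.27180049e-04,  1.99250293e-05,
        1.50224189e-03, -2.76904746e-04]), 'joint_efforts': array([ 3.65353539e-03, -4.35718703e+01,  3.53094935e+01,  1.29947810e-03,
        9.78358480e-05,  1.38431398e-05]), 'eef_pos': array([ 0.22541988, -0.47416517,  0.23129127]), 'tool_rot': array([-0.1556108 ,  0.15561946, -0.68975833,  0.68978353]), 'ft_force': array([-0.14109778,  0.09555436, -0.78841897]), 'moment': array([-0.02938651, -0.03638228,  0.03612115]), 'width': 0.08526195583287177}
```

View pics/top0.png

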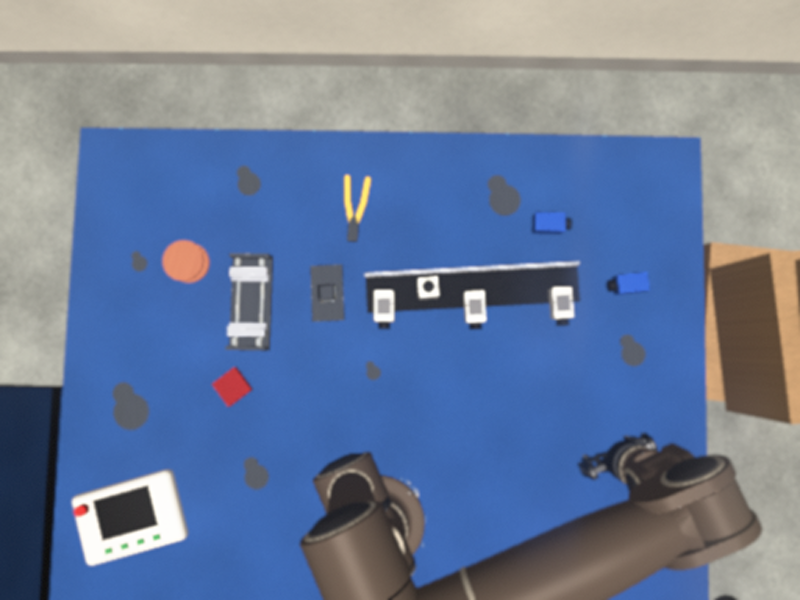

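View pics/scene0.png

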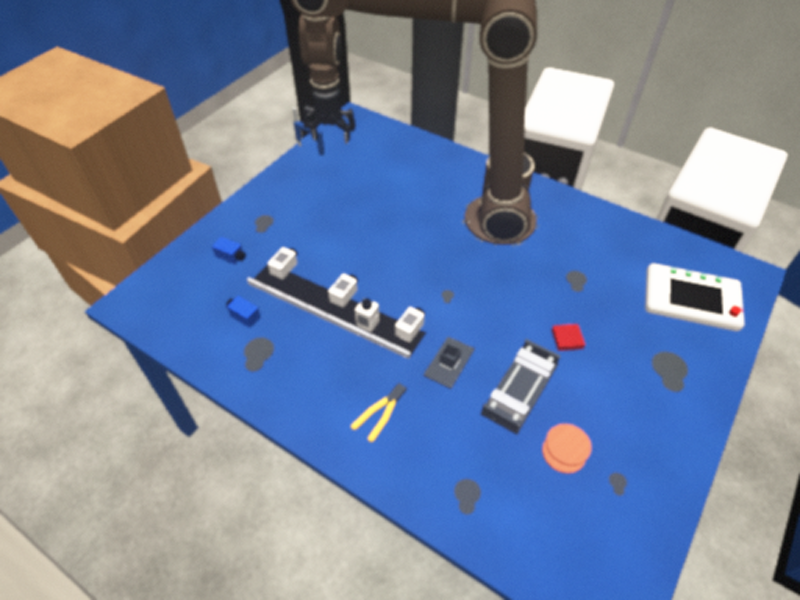

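Top view (800x600): three tipped bottles at (384,305), (475,307), (562,303), the standing one at (428,287), coupon at (327,293) and vice at (250,300). There are also two blue look-alikes at (550,222) and (630,283). Next I measure by rectifying the top view at the known heights.

```bash
cat >> h.py <<'E'
def rect(n,x0,x1,y0,y1,z,s=2):
    "top-down crop at height z, s px/mm: rows go down with -x, cols right with -y"
    im=imaging.capture(n); X,Y=np.meshgrid(np.arange(x1,x0,-.001/s),np.arange(y1,y0,-.001/s),indexing="ij")
    p=proj(n,np.c_[X.ravel(),Y.ravel(),np.full(X.size,z)]).astype(np.float32).reshape(*X.shape,2)
    return cv2.remap(im,p[...,0],p[...,1],cv2.INTER_CUBIC)
def grid(im,x1,y1,s=2,step=.05):
    im=im.copy()
    for i in range(im.shape[0]):
        x=x1-i*.001/s
        if abs(x/step-round(x/step))<.0001: im[i]=(0,255,255); cv2.putText(im,f"{x:.2f}",(0,i-2),0,.4,(0,255,0),1)
    for j in range(im.shape[1]):
        y=y1-j*.001/s
        if abs(y/step-round(y/step))<.0001: im[:,j]=(0,255,255); cv2.putText(im,f"{y:.2f}",(j+2,12),0,.4,(0,255,0),1)
    return im
E
python3 - <<'E'
from h import *
from scipy.spatial.transform import Rotation as R
s=sensors.state(); w=s["tool_rot"]; print(R.from_quat(np.r_[w[1:],w[0]]).as_matrix().round(3))
a=grid(rect("top",.4,.66,.08,.40,.04),.66,.40); b=grid(rect("top",.4,.66,.08,.40,.006),.66,.40)
cv2.imwrite("pics/r1.png",a[:,:])
c=grid(rect("top",.45,.65,-.51,.04,.046,1.4),.65,.04,1.4)
d=grid(rect("top",.45,.65,-.51,.04,.0,1.4),.65,.04,1.4)
cv2.imwrite("pics/r2.png",np.vstack([c,d]))
# white blobs -> min area rects at z=.046; scene too
for n in("top","scene"):
    im=imaging.capture(n); hsv=cv2.cvtColor(im,cv2.COLOR_BGR2HSV)
    m=((hsv[...,2]>165)&(hsv[...,1]<50)).astype(np.uint8)
    k,l,st,ce=cv2.connectedComponentsWithStats(m)
    for i in range(1,k):
        p=ray(n,[ce[i]],.046)[0]
        if 30<st[i,4]<900 and .3<p[0]<.8 and abs(p[1])<.65:
            ys,xs=np.where(l==i); q=ray(n,np.c_[xs,ys],.046)[:,:2]
            print(n,st[i,4],cv2.minAreaRect((q*1000).astype(np.float32)), p.round(3))
E
```

```text
[[-0.903 -0.     0.429]
 [-0.429 -0.    -0.903]
 [ 0.    -1.     0.   ]]
top 611 ((524.52490234375, 326.7855224609375), (205.44229125976562, 92.74054718017578), 1.163306713104248) [0.525 0.327 0.046]
top 319 ((616.1605834960938, -214.75457763671875), (9.638842582702637, 515.4717407226562), 4.3272600173950195) [ 0.616 -0.214  0.046]
top 146 ((571.573974609375, -108.03046417236328), (53.13164520263672, 49.16575241088867), 1.2626121044158936) [ 0.57  -0.108  0.046]
top 229 ((540.870361328125, -433.2059020996094), (77.58541107177734, 49.61682891845703), 4.931361675262451) [ 0.54  -0.433  0.046]
top 271 ((523.8466186523438, -3.3332386016845703), (75.79877471923828, 49.0200080871582), 1.5700039863586426) [ 0.523 -0.002  0.046]
top 268 ((524.9384155273438, -221.8817138671875), (75.69144439697266, 48.970115661621094), 0.8611260652542114) [ 0.525 -0.223  0.046]
scene 194 ((548.8148193359375, -420.8565979003906), (99.28844451904297, 73.57293701171875), 2.836360216140747) [ 0.55  -0.424  0.046]
scene 213 ((535.5703735351562, -213.03302001953125), (97.39549255371094, 67.07759094238281), 1.8759591579437256) [ 0.537 -0.215  0.046]
scene 473 ((587.88818359375, -203.818603515625), (112.20299530029297, 512.9176025390625), 4.04106330871582) [ 0.616 -0.162  0.046]
scene 248 ((533.9324340820312, 4.162992477416992), (98.9966812133789, 59.98545455932617), 0.13709890842437744) [0.534 0.004 0.046]
scene 594 ((531.1671142578125, 332.7493591308594), (208.42303466796875, 93.7597885131836), 0.7200688719749451) [0.53  0.333 0.046]
```

View pics/r1.png

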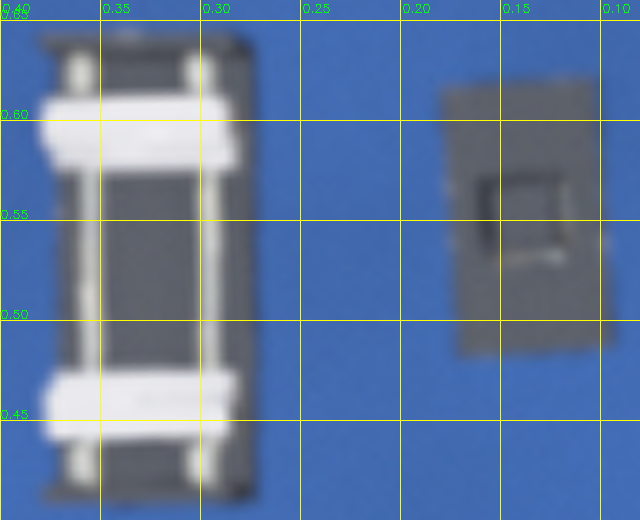

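View pics/r2.png

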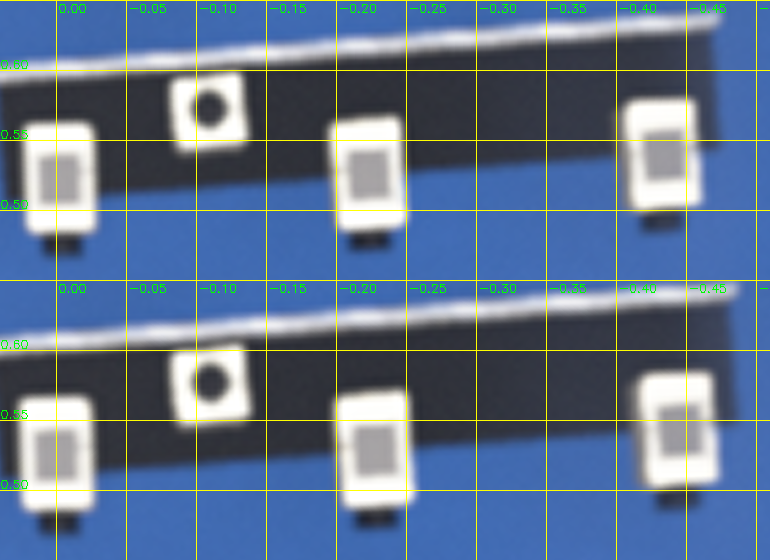

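Rectified crops: the vice jaws sit around (0.525, 0.325) and the coupon around (0.555, 0.14). The lane is yawed about 4°, with bottles at y≈0, -0.22 and -0.43 and the standing one at y≈-0.11. I'll refine these with silhouette fits in both cameras.

```bash
cat > fit.py <<'E'
from h import *
from scipy.optimize import minimize
S=4
def box(a,b): return np.array([[x,y,z] for x in(a[0],b[0]) for y in(a[1],b[1]) for z in(a[2],b[2])])
M={"coupon":[box((-.07,-.04,0),(.07,.04,.006)),box((-.02,-.02,0),(.02,.02,.051))],
"vice":[box((-.118,-.05,0),(.118,.05,.012)),box((-.118,-.05,0),(-.108,.05,.04)),box((.108,-.05,0),(.118,.05,.04)),box((.06,-.045,.01),(.095,.045,.046)),box((-.095,-.045,.01),(-.06,.045,.046))],
"tip":[box((-.074,-.023,0),(0,.023,.046))],   # origin: bottom end on bench, cap along -x
"up":[box((-.023,-.023,0),(.023,.023,.074))]}
def masks(kind,c,n):
    im=cv2.GaussianBlur(imaging.capture(n),(3,3),0); h=cv2.cvtColor(im,cv2.COLOR_BGR2HSV)
    if kind in("tip","up"): m=np.clip((h[...,2].astype(float)-90)/120,0,1)*(h[...,1]<110)
    else: m=np.clip((150-h[...,1].astype(float))/60,0,1)
    return m.astype(np.float32)
def model(kind,q,n,roi):
    c,s=np.cos(q[2]),np.sin(q[2]); out=np.zeros(((roi[3]-roi[1])*S,(roi[2]-roi[0])*S),np.uint8)
    for b in M[kind]:
        p=np.c_[q[0]+c*b[:,0]-s*b[:,1],q[1]+s*b[:,0]+c*b[:,1],b[:,2]]
        u=(proj(n,p)-roi[:2]+.5)*S-.5
        cv2.fillConvexPoly(out,cv2.convexHull((u*16).round().astype(np.int32)),255,shift=4)
    return cv2.resize(out,None,fx=1/S,fy=1/S,interpolation=cv2.INTER_AREA)/255.
def fit(kind,q0,cams=("top","scene")):
    D=[]
    for n in cams:
        m=masks(kind,q0,n); u=proj(n,[[q0[0],q0[1],.02]])[0].astype(int); r=48 if kind=="vice" else 32 if kind=="coupon" else 22
        roi=[u[0]-r,u[1]-r,u[0]+r,u[1]+r]; sub=m[roi[1]:roi[3],roi[0]:roi[2]]
        D.append((n,roi,sub))
    def cost(v):
        q=np.array(q0)+np.array(v)*[.01,.01,.1]; t=0
        for n,roi,sub in D:
            a=model(kind,q,n,roi); near=cv2.dilate((model(kind,q0,n,roi)>0).astype(np.uint8),np.ones((9,9)))
            t+=((a-sub)**2*near).sum()
        return t
    r=minimize(cost,[0,0,0],method="Nelder-Mead",options=dict(initial_simplex=[[0,0,0],[.6,0,0],[0,.6,0],[0,0,.5]],xatol=.005,fatol=.01))
    q=np.array(q0)+r.x*[.01,.01,.1]; return q,r.fun
E
python3 - <<'E'
from fit import *
for k,q in (("coupon",(.555,.141,.06)),("vice",(.525,.327,.0)),("tip",(.562,-.002,.05)),("tip",(.562,-.22,.06)),("tip",(.578,-.43,.07)),("up",(.57,-.108,.07))):
    for c in (("top",),("scene",),("top","scene")):
        v,f=fit(k,q,c); print(k,c,v[:2].round(4),np.degrees(v[2]).round(2),round(f,1))
E
```

```text
coupon ('top',) [0.5546 0.142 ] 3.94 4.1
coupon ('scene',) [0.5535 0.1414] 3.84 11.8
coupon ('top', 'scene') [0.5545 0.1418] 3.84 16.1
vice ('top',) [0.5259 0.3318] 0.47 24.5
vice ('scene',) [0.5219 0.3293] 0.56 35.8
vice ('top', 'scene') [0.5248 0.3308] 0.6 82.6
tip ('top',) [5.608e-01 5.000e-04] 3.99 18.1
tip ('scene',) [ 0.5548 -0.002 ] 3.33 27.5
tip ('top', 'scene') [ 0.5585 -0.0018] 1.43 52.7
tip ('top',) [ 0.5633 -0.2222] 5.04 16.7
tip ('scene',) [ 0.5588 -0.2252] 2.5 19.1
tip ('top', 'scene') [ 0.5617 -0.2224] 4.43 45.1
tip ('top',) [ 0.5773 -0.4336] 5.87 22.6
tip ('scene',) [ 0.5717 -0.4375] 3.65 16.6
tip ('top', 'scene') [ 0.5759 -0.4335] 6.48 48.8
up ('top',) [ 0.5709 -0.1085] 6.45 85.5
up ('scene',) [ 0.5885 -0.0991] 25.84 119.2
up ('top', 'scene') [ 0.5713 -0.1077] 6.84 235.7
```

Fits agree between the cameras to a few mm. Coupon first.

>>> {"name": "carry_out", "arguments": {
  "targets": [
    {"dx": 16.5, "dy": 30.8, "wz": 3.42, "gripper": 0},
    {"dx": 16.5, "dy": 30.8, "wz": 3.42, "gripper": 0},
    {"dx": 16.5, "dy": 30.8, "wz": 3.42, "gripper": 0},
    {"dx": 16.5, "dy": 30.8, "wz": 3.42, "gripper": 0},
    {"dx": 16.5, "dy": 30.8, "wz": 3.42, "gripper": 0},
    {"dx": 16.5, "dy": 30.8, "wz": 3.42, "gripper": 0},
    {"dx": 16.5, "dy": 30.8, "wz": 3.42, "gripper": 0},
    {"dx": 16.5, "dy": 30.8, "wz": 3.42, "gripper": 0},
    {"dx": 16.5, "dy": 30.8, "wz": 3.42, "gripper": 0},
    {"dx": 16.5, "dy": 30.8, "wz": 3.42, "gripper": 0},
    {"dx": 16.5, "dy": 30.8, "wz": 3.42, "gripper": 0},
    {"dx": 16.5, "dy": 30.8, "wz": 3.42, "gripper": 0},
    {"dx": 16.5, "dy": 30.8, "wz": 3.42, "gripper": 0},
    {"dx": 16.5, "dy": 30.8, "wz": 3.42, "gripper": 0},
    {"dx": 16.5, "dy": 30.8, "wz": 3.42, "gripper": 0},
    {"dx": 16.5, "dy": 30.8, "wz": 3.42, "gripper": 0},
    {"dx": 16.5, "dy": 30.8, "wz": 3.42, "gripper": 0},
    {"dx": 16.5, "dy": 30.8, "wz": 3.42, "gripper": 0},
    {"dx": 16.5, "dy": 30.8, "wz": 3.42, "gripper": 0},
    {"gripper": 0}
  ]
}}

```text
invalid input
```

```bash
cat >> h.py <<'E'
def st():
    from scipy.spatial.transform import Rotation as R
    s=sensors.state(); w=s["tool_rot"]; m=R.from_quat(np.r_[w[1:],w[0]]).as_matrix()
    print("t",round(s["clock"],2),"tcp",(s["eef_pos"]*1000).round(1),"y",m[:,1].round(3),"z",m[:,2].round(3),"jawyaw",np.degrees(np.arctan2(m[1,2],m[0,2])).round(2),"F",s["ft_force"].round(1),"M",s["moment"].round(2),"w",round(s["width"]*1000,1),"q",s["joints"].round(2)); return s
E
python3 -c "
from h import *
st()"
```

```text
t 2.6 tcp [ 225.4 -474.1  231.3] y [-0.  0. -1.] z [ 0.429 -0.903 -0.   ] jawyaw -64.57 F [-0.3  0.4  0.1] M [-0.01 -0.01 -0.02] w 85.5 q [-1.13  0.13 -0.04  1.41 -0.    1.57]
```

>>> {"name": "carry_out", "arguments": {
  "targets": [
    {"dx": 16, "dy": 30, "dz": 0, "wx": 0, "wy": 0, "wz": 3, "gripper": 0}
  ],
  "newtons": 60
}}

```text
clock: 2.7
eef_pos: [0.2408, -0.4459, 0.2307]
tool_rot: [-0.173, 0.173, -0.686, 0.686]
ft_force: [0.4, 0.2, -0.3]
width: 0.0848
```

>>> {"name": "carry_out", "arguments": {
  "targets": [
    {"dx": 16.5, "dy": 30.8, "dz": 0, "wx": 0, "wy": 0, "wz": 3.44, "gripper": 0},
    {"dx": 16.5, "dy": 30.8, "dz": 0, "wx": 0, "wy": 0, "wz": 3.44, "gripper": 0},
    {"dx": 16.5, "dy": 30.8, "dz": 0, "wx": 0, "wy": 0, "wz": 3.44, "gripper": 0},
    {"dx": 16.5, "dy": 30.8, "dz": 0, "wx": 0, "wy": 0, "wz": 3.44, "gripper": 0},
    {"dx": 16.5, "dy": 30.8, "dz": 0, "wx": 0, "wy": 0, "wz": 3.44, "gripper": 0},
    {"dx": 16.5, "dy": 30.8, "dz": 0, "wx": 0, "wy": 0, "wz": 3.44, "gripper": 0},
    {"dx": 16.5, "dy": 30.8, "dz": 0, "wx": 0, "wy": 0, "wz": 3.44, "gripper": 0},
    {"dx": 16.5, "dy": 30.8, "dz": 0, "wx": 0, "wy": 0, "wz": 3.44, "gripper": 0},
    {"dx": 16.5, "dy": 30.8, "dz": 0, "wx": 0, "wy": 0, "wz": 3.44, "gripper": 0},
    {"dx": 16.5, "dy": 30.8, "dz": 0, "wx": 0, "wy": 0, "wz": 3.44, "gripper": 0},
    {"dx": 16.5, "dy": 30.8, "dz": 0, "wx": 0, "wy": 0, "wz": 3.44, "gripper": 0},
    {"dx": 16.5, "dy": 30.8, "dz": 0, "wx": 0, "wy": 0, "wz": 3.44, "gripper": 0},
    {"dx": 16.5, "dy": 30.8, "dz": 0, "wx": 0, "wy": 0, "wz": 3.44, "gripper": 0},
    {"dx": 16.5, "dy": 30.8, "dz": 0, "wx": 0, "wy": 0, "wz": 3.44, "gripper": 0},
    {"dx": 16.5, "dy": 30.8, "dz": 0, "wx": 0, "wy": 0, "wz": 3.44, "gripper": 0},
    {"dx": 16.5, "dy": 30.8, "dz": 0, "wx": 0, "wy": 0, "wz": 3.44, "gripper": 0},
    {"dx": 16.5, "dy": 30.8, "dz": 0, "wx": 0, "wy": 0, "wz": 3.44, "gripper": 0},
    {"dx": 16.5, "dy": 30.8, "dz": 0, "wx": 0, "wy": 0, "wz": 3.44, "gripper": 0},
    {"dx": 16.5, "dy": 30.8, "dz": 0, "wx": 0, "wy": 0, "wz": 3.44, "gripper": 0}
  ]
}}

```text
clock: 4.6
eef_pos: [0.5554, 0.1425, 0.2313]
tool_rot: [0.517, -0.517, 0.482, -0.483]
ft_force: [-0.2, -0.6, 0.2]
width: 0.0854
```

```bash
python3 -c "
from fit import *
st()
print(fit('coupon',(.5545,.1418,.067),('scene',)))"
```

```text
t 4.6 tcp [555.4 142.5 231.3] y [ 0. -0. -1.] z [0.998 0.069 0.   ] jawyaw 3.94 F [-0.2 -0.6  0.2] M [-0.07  0.01  0.02] w 85.4 q [ 0.25  0.22  0.07  1.42 -0.    1.75]
(array([0.55446948, 0.14180565, 0.06669289]), np.float64(10.711038900044384))
```

>>> {"name": "carry_out", "arguments": {
  "targets": [
    {"dx": -1, "dy": -1, "dz": -24, "wx": 0, "wy": 0, "wz": 0, "gripper": 0},
    {"dx": 0, "dy": 0, "dz": -24, "wx": 0, "wy": 0, "wz": 0, "gripper": 0},
    {"dx": 0, "dy": 0, "dz": -24, "wx": 0, "wy": 0, "wz": 0, "gripper": 0},
    {"dx": 0, "dy": 0, "dz": -24, "wx": 0, "wy": 0, "wz": 0, "gripper": 0},
    {"dx": 0, "dy": 0, "dz": -24, "wx": 0, "wy": 0, "wz": 0, "gripper": 0},
    {"dx": 0, "dy": 0, "dz": -24, "wx": 0, "wy": 0, "wz": 0, "gripper": 0},
    {"dx": 0, "dy": 0, "dz": -24, "wx": 0, "wy": 0, "wz": 0, "gripper": 0},
    {"dx": 0, "dy": 0, "dz": -24, "wx": 0, "wy": 0, "wz": 0, "gripper": 0},
    {"dx": 0, "dy": 0, "dz": -24, "wx": 0, "wy": 0, "wz": 0, "gripper": 0},
    {"dx": 0, "dy": 0, "dz": 0, "wx": 0, "wy": 0, "wz": 0, "gripper": 255},
    {"dx": 0, "dy": 0, "dz": 0, "wx": 0, "wy": 0, "wz": 0, "gripper": 255},
    {"dx": 0, "dy": 0, "dz": 0, "wx": 0, "wy": 0, "wz": 0, "gripper": 255},
    {"dx": 0, "dy": 0, "dz": 0, "wx": 0, "wy": 0, "wz": 0, "gripper": 255},
    {"dx": 0, "dy": 0, "dz": 0, "wx": 0, "wy": 0, "wz": 0, "gripper": 255},
    {"dx": 0, "dy": 0, "dz": 0, "wx": 0, "wy": 0, "wz": 0, "gripper": 255},
    {"dx": 0, "dy": 0, "dz": 0, "wx": 0, "wy": 0, "wz": 0, "gripper": 255},
    {"dx": 0, "dy": 0, "dz": 0, "wx": 0, "wy": 0, "wz": 0, "gripper": 255}
  ],
  "newtons": 60
}}

```text
clock: 6.35
eef_pos: [0.5555, 0.1403, 0.0172]
tool_rot: [0.517, -0.515, 0.482, -0.484]
ft_force: [2.2, -1.2, 6.3]
width: 0.0396
```

```bash
python3 -c "
from fit import *
st()"
```

```text
t 6.35 tcp [555.5 140.3  17.2] y [ 0.004  0.001 -1.   ] z [0.998 0.066 0.004] jawyaw 3.78 F [ 2.2 -1.2  6.3] M [-0.08  0.09  0.05] w 39.6 q [ 0.25  0.3  -0.31  0.96 -0.    1.75]
```

>>> {"name": "carry_out", "arguments": {
  "targets": [
    {"dx": 0, "dy": 0, "dz": 20, "wx": 0, "wy": 0, "wz": 0, "gripper": 255},
    {"dx": 0, "dy": 0, "dz": 20, "wx": 0, "wy": 0, "wz": 0, "gripper": 255},
    {"dx": 0, "dy": 0, "dz": 20, "wx": 0, "wy": 0, "wz": 0, "gripper": 255},
    {"dx": 0, "dy": 0, "dz": 20, "wx": 0, "wy": 0, "wz": 0, "gripper": 255},
    {"dx": 0, "dy": 0, "dz": 20, "wx": 0, "wy": 0, "wz": 0, "gripper": 255},
    {"dx": 0, "dy": 0, "dz": 20, "wx": 0, "wy": 0, "wz": 0, "gripper": 255},
    {"dx": -4, "dy": 19, "dz": 0, "wx": 0, "wy": 0, "wz": -0.32, "gripper": 255},
    {"dx": -4, "dy": 19, "dz": 0, "wx": 0, "wy": 0, "wz": -0.32, "gripper": 255},
    {"dx": -4, "dy": 19, "dz": 0, "wx": 0, "wy": 0, "wz": -0.32, "gripper": 255},
    {"dx": -4, "dy": 19, "dz": 0, "wx": 0, "wy": 0, "wz": -0.32, "gripper": 255},
    {"dx": -4, "dy": 19, "dz": 0, "wx": 0, "wy": 0, "wz": -0.32, "gripper": 255},
    {"dx": -4, "dy": 19, "dz": 0, "wx": 0, "wy": 0, "wz": -0.32, "gripper": 255},
    {"dx": -4, "dy": 19, "dz": 0, "wx": 0, "wy": 0, "wz": -0.32, "gripper": 255},
    {"dx": -4, "dy": 19, "dz": 0, "wx": 0, "wy": 0, "wz": -0.32, "gripper": 255},
    {"dx": -4, "dy": 19, "dz": 0, "wx": 0, "wy": 0, "wz": -0.32, "gripper": 255},
    {"dx": -5, "dy": 18, "dz": 0, "wx": 0, "wy": 0, "wz": -0.32, "gripper": 255},
    {"dx": 0, "dy": 0, "dz": 0, "wx": 0, "wy": 3, "wz": 0, "gripper": 255},
    {"dx": 0, "dy": 0, "dz": 0, "wx": 0, "wy": 3, "wz": 0, "gripper": 255},
    {"dx": 0, "dy": 0, "dz": 0, "wx": 0, "wy": 3, "wz": 0, "gripper": 255},
    {"dx": 0, "dy": 0, "dz": 0, "wx": 0, "wy": 0, "wz": 0, "gripper": 255}
  ]
}}

```text
clock: 8.35
eef_pos: [0.5131, 0.3286, 0.1333]
tool_rot: [-0.46, 0.541, -0.536, 0.456]
ft_force: [0.3, -0.3, -7.0]
width: 0.0394
```

```bash
python3 -c "
from fit import *
st()
im=imaging.capture('scene')
u=proj('scene',[[.525,.33,.06]])[0].astype(int);print(u)
c=im[u[1]-65:u[1]+45,u[0]-70:u[0]+70]
cv2.imwrite('pics/v1.png',cv2.resize(c,None,fx=5,fy=5,interpolation=cv2.INTER_CUBIC))"
```

```text
t 8.35 tcp [513.1 328.6 133.3] y [-0.16  -0.002 -0.987] z [ 0.987  0.009 -0.16 ] jawyaw 0.53 F [ 0.3 -0.3 -7. ] M [-0.01 -0.38 -0.03] w 39.4 q [0.53 0.42 0.12 1.41 0.08 2.09]
[334 240]
```

View pics/v1.png

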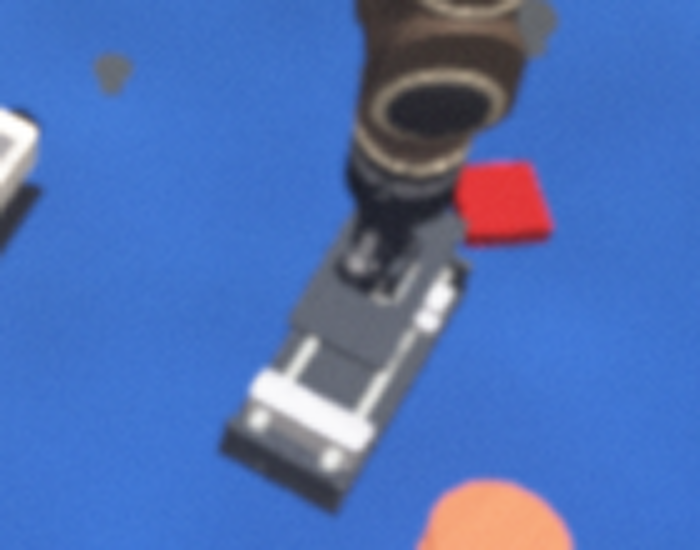

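The coupon hangs in the gripper over the vice, square to it with its far edge inside the far jaw's lip. I lower it towards the ledge.

>>> {"name": "carry_out", "arguments": {
  "targets": [
    {"dx": 1, "dy": 0.5, "dz": -15, "wx": 0, "wy": 0, "wz": 0, "gripper": 255},
    {"dx": 0, "dy": 0, "dz": -15, "wx": 0, "wy": 0, "wz": 0, "gripper": 255},
    {"dx": 0, "dy": 0, "dz": -15, "wx": 0, "wy": 0, "wz": 0, "gripper": 255},
    {"dx": 0, "dy": 0, "dz": -14, "wx": 0, "wy": 0, "wz": 0, "gripper": 255},
    {"dx": 0, "dy": 0, "dz": -10, "wx": 0, "wy": 0, "wz": 0, "gripper": 255},
    {"dx": 0, "dy": 0, "dz": 0, "wx": 0, "wy": 0, "wz": 0, "gripper": 255},
    {"dx": 0, "dy": 0, "dz": 0, "wx": 0, "wy": 0, "wz": 0, "gripper": 255}
  ]
}}

```text
clock: 9.1
eef_pos: [0.5138, 0.3296, 0.0665]
tool_rot: [-0.462, 0.54, -0.535, 0.456]
ft_force: [0.1, -0.5, -6.1]
width: 0.0392
```

```bash
python3 -c "
from fit import *
st()"
```

```text
t 9.1 tcp [513.8 329.6  66.5] y [-0.156  0.    -0.988] z [ 0.988  0.01  -0.156] jawyaw 0.6 F [ 0.1 -0.5 -6.1] M [ 0.04 -0.38  0.  ] w 39.2 q [0.53 0.44 0.01 1.27 0.08 2.09]
```

>>> {"name": "carry_out", "arguments": {
  "targets": [
    {"dx": 0, "dy": 0, "dz": -2, "wx": 0, "wy": 0, "wz": 0, "gripper": 255},
    {"dx": 0, "dy": 0, "dz": -2, "wx": 0, "wy": 0, "wz": 0, "gripper": 255},
    {"dx": 0, "dy": 0, "dz": 0, "wx": 0, "wy": 0, "wz": 0, "gripper": 255}
  ]
}}

```text
clock: 9.4
eef_pos: [0.514, 0.3296, 0.0624]
tool_rot: [-0.462, 0.54, -0.535, 0.457]
ft_force: [0.7, 0.2, -6.1]
width: 0.0395
```

```bash
python3 -c "
from fit import *
st()"
```

```text
t 9.4 tcp [514.  329.6  62.4] y [-0.156  0.    -0.988] z [ 0.988  0.01  -0.156] jawyaw 0.59 F [ 0.7  0.2 -6.1] M [ 0.02 -0.37  0.03] w 39.5 q [ 0.53  0.44 -0.    1.26  0.08  2.09]
```

>>> {"name": "carry_out", "arguments": {
  "targets": [
    {"dx": 0, "dy": 0, "dz": -1.5, "wx": 0, "wy": 0, "wz": 0, "gripper": 255},
    {"dx": 0, "dy": 0, "dz": -1.5, "wx": 0, "wy": 0, "wz": 0, "gripper": 255},
    {"dx": 0, "dy": 0, "dz": 0, "wx": 0, "wy": 0, "wz": 0, "gripper": 255},
    {"dx": 0, "dy": 0, "dz": 0, "wx": 0, "wy": 0, "wz": 0, "gripper": 255}
  ]
}}

```text
clock: 9.8
eef_pos: [0.5139, 0.3295, 0.0592]
tool_rot: [-0.462, 0.54, -0.535, 0.456]
ft_force: [0.1, -1.0, -6.1]
width: 0.0393
```

>>> {"name": "carry_out", "arguments": {
  "targets": [
    {"dx": 0, "dy": 0, "dz": -1, "wx": 0, "wy": 0, "wz": 0, "gripper": 255},
    {"dx": 0, "dy": 0, "dz": 0, "wx": 0, "wy": 0, "wz": 0, "gripper": 255},
    {"dx": 0, "dy": 0, "dz": 0, "wx": 0, "wy": 0, "wz": 0, "gripper": 255}
  ]
}}

```text
clock: 10.1
eef_pos: [0.5139, 0.3296, 0.0583]
tool_rot: [-0.462, 0.54, -0.535, 0.456]
ft_force: [0.3, -0.9, -6.6]
width: 0.0393
```

>>> {"name": "carry_out", "arguments": {
  "targets": [
    {"dx": 0, "dy": 0, "dz": -1, "wx": 0, "wy": 0, "wz": 0, "gripper": 255},
    {"dx": 0, "dy": 0, "dz": 0, "wx": 0, "wy": 0, "wz": 0, "gripper": 255},
    {"dx": 0, "dy": 0, "dz": 0, "wx": 0, "wy": 0, "wz": 0, "gripper": 255}
  ]
}}

```text
clock: 10.4
eef_pos: [0.5139, 0.3297, 0.0579]
tool_rot: [-0.462, 0.54, -0.535, 0.456]
ft_force: [-1.6, -1.1, -0.1]
width: 0.0389
```

Contact came at TCP z 57.9 mm, as predicted (58), so the end is on the ledge. I raise it slightly and push +x.

>>> {"name": "carry_out", "arguments": {
  "targets": [
    {"dx": 0, "dy": 0, "dz": 2, "wx": 0, "wy": 0, "wz": 0, "gripper": 255},
    {"dx": 2, "dy": 0, "dz": 0, "wx": 0, "wy": 0, "wz": 0, "gripper": 255},
    {"dx": 2, "dy": 0, "dz": 0, "wx": 0, "wy": 0, "wz": 0, "gripper": 255},
    {"dx": 2, "dy": 0, "dz": 0, "wx": 0, "wy": 0, "wz": 0, "gripper": 255},
    {"dx": 2, "dy": 0, "dz": 0, "wx": 0, "wy": 0, "wz": 0, "gripper": 255},
    {"dx": 0, "dy": 0, "dz": 0, "wx": 0, "wy": 0, "wz": 0, "gripper": 255}
  ],
  "newtons": 80
}}

```text
clock: 11.0
eef_pos: [0.5222, 0.3296, 0.0591]
tool_rot: [-0.462, 0.54, -0.535, 0.457]
ft_force: [0.9, -0.6, -6.3]
width: 0.0389
```

>>> {"name": "carry_out", "arguments": {
  "targets": [
    {"dx": 2, "dy": 0, "dz": 0, "wx": 0, "wy": 0, "wz": 0, "gripper": 255},
    {"dx": 2, "dy": 0, "dz": 0, "wx": 0, "wy": 0, "wz": 0, "gripper": 255},
    {"dx": 2, "dy": 0, "dz": 0, "wx": 0, "wy": 0, "wz": 0, "gripper": 255},
    {"dx": 0, "dy": 0, "dz": 0, "wx": 0, "wy": 0, "wz": 0, "gripper": 255}
  ]
}}

```text
clock: 11.4
eef_pos: [0.527, 0.3296, 0.0593]
tool_rot: [-0.461, 0.54, -0.536, 0.456]
ft_force: [-5.8, -0.2, -3.4]
width: 0.0387
```

```bash
python3 -c "
from fit import *
st()"
```

```text
t 11.4 tcp [527.  329.6  59.3] y [-0.158  0.    -0.987] z [ 0.987  0.01  -0.158] jawyaw 0.59 F [-5.8 -0.2 -3.4] M [ 0.08  0.72 -0.07] w 38.7 q [0.52 0.47 0.03 1.27 0.08 2.08]
```

>>> {"name": "carry_out", "arguments": {
  "targets": [
    {"dx": 2, "dy": 0, "dz": 0, "wx": 0, "wy": 0, "wz": 0, "gripper": 255},
    {"dx": 2, "dy": 0, "dz": 0, "wx": 0, "wy": 0, "wz": 0, "gripper": 255},
    {"dx": 2, "dy": 0, "dz": 0, "wx": 0, "wy": 0, "wz": 0, "gripper": 255},
    {"dx": 2, "dy": 0, "dz": 0, "wx": 0, "wy": 0, "wz": 0, "gripper": 255},
    {"dx": 2, "dy": 0, "dz": 0, "wx": 0, "wy": 0, "wz": 0, "gripper": 255},
    {"dx": 2, "dy": 0, "dz": 0, "wx": 0, "wy": 0, "wz": 0, "gripper": 255},
    {"dx": 2, "dy": 0, "dz": 0, "wx": 0, "wy": 0, "wz": 0, "gripper": 255},
    {"dx": 0, "dy": 0, "dz": 0, "wx": 0, "wy": 0, "wz": 0, "gripper": 255},
    {"dx": 0, "dy": 0, "dz": 0, "wx": 0, "wy": 0, "wz": 0, "gripper": 255}
  ]
}}

```text
clock: 12.3
eef_pos: [0.5394, 0.3297, 0.0595]
tool_rot: [-0.461, 0.541, -0.536, 0.455]
ft_force: [-9.6, 0.5, -0.5]
width: 0.0389
```

```bash
python3 -c "
from fit import *
st()
im=imaging.capture('scene')
u=proj('scene',[[.525,.33,.06]])[0].astype(int);print(u)
c=im[u[1]-40:u[1]+50,u[0]-60:u[0]+60]
d=imaging.capture('top'); v=proj('top',[[.525,.33,.06]])[0].astype(int); d=d[v[1]-45:v[1]+45,v[0]-40:v[0]+40]
cv2.imwrite('pics/v2.png',np.hstack([cv2.resize(x,None,fx=4,fy=4,interpolation=cv2.INTER_CUBIC) for x in (c,d)]))"
```

```text
t 12.3 tcp [539.4 329.7  59.5] y [-0.161  0.    -0.987] z [ 0.987  0.01  -0.161] jawyaw 0.61 F [-9.6  0.5 -0.5] M [ 0.01  1.77 -0.24] w 38.9 q [0.51 0.49 0.06 1.29 0.08 2.07]
[334 240]
```

View pics/v2.png

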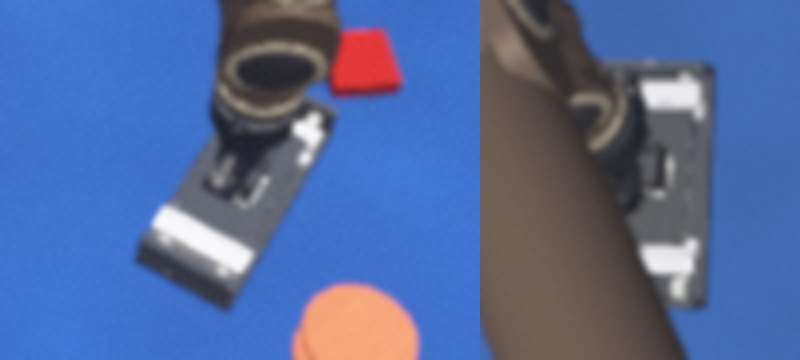

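The far jaw has moved towards its post, and the spring force of 9.6 N means about 12 mm. I push a bit further.

>>> {"name": "carry_out", "arguments": {
  "targets": [
    {"dx": 1.5, "dy": 0, "dz": 0, "wx": 0, "wy": 0, "wz": 0, "gripper": 255},
    {"dx": 1.5, "dy": 0, "dz": 0, "wx": 0, "wy": 0, "wz": 0, "gripper": 255},
    {"dx": 1.5, "dy": 0, "dz": 0, "wx": 0, "wy": 0, "wz": 0, "gripper": 255},
    {"dx": 0, "dy": 0, "dz": 0, "wx": 0, "wy": 0, "wz": 0, "gripper": 255},
    {"dx": 0, "dy": 0, "dz": 0, "wx": 0, "wy": 0, "wz": 0, "gripper": 255}
  ]
}}

```text
clock: 12.9
eef_pos: [0.5434, 0.3297, 0.0595]
tool_rot: [-0.461, 0.541, -0.537, 0.455]
ft_force: [-11.7, 2.2, 0.1]
width: 0.039
```

```bash
python3 -c "
from fit import *
st()"
```

```text
t 12.9 tcp [543.4 329.7  59.5] y [-0.162  0.    -0.987] z [ 0.987  0.011 -0.162] jawyaw 0.61 F [-11.7   2.2   0.1] M [ 0.04  2.13 -0.25] w 39.0 q [0.51 0.5  0.07 1.29 0.08 2.06]
```

>>> {"name": "carry_out", "arguments": {
  "targets": [
    {"dx": -0.6, "dy": 0, "dz": -1.8, "wx": 0, "wy": -1.5, "wz": 0, "gripper": 255},
    {"dx": -0.6, "dy": 0, "dz": -1.8, "wx": 0, "wy": -1.5, "wz": 0, "gripper": 255},
    {"dx": -0.6, "dy": 0, "dz": -1.8, "wx": 0, "wy": -1.5, "wz": 0, "gripper": 255},
    {"dx": 0, "dy": 0, "dz": 0, "wx": 0, "wy": 0, "wz": 0, "gripper": 255}
  ]
}}

```text
clock: 13.3
eef_pos: [0.5408, 0.3296, 0.0538]
tool_rot: [-0.481, 0.523, -0.518, 0.476]
ft_force: [-10.3, 0.9, -2.2]
width: 0.0387
```

```bash
python3 -c "
from fit import *
st()"
```

```text
t 13.3 tcp [540.8 329.6  53.8] y [-0.084  0.    -0.996] z [ 0.996  0.011 -0.084] jawyaw 0.64 F [-10.3   0.9  -2.2] M [ 0.01  2.19 -0.33] w 38.7 q [ 0.53  0.44 -0.02  1.18  0.04  2.09]
```

>>> {"name": "carry_out", "arguments": {
  "targets": [
    {"dx": 1.5, "dy": 0, "dz": 0, "wx": 0, "wy": 0, "wz": 0, "gripper": 255},
    {"dx": 0, "dy": 0, "dz": 0, "wx": 0, "wy": 0, "wz": 0, "gripper": 255},
    {"dx": -0.3, "dy": 0, "dz": -1.8, "wx": 0, "wy": -1.5, "wz": 0, "gripper": 255},
    {"dx": -0.3, "dy": 0, "dz": -1.8, "wx": 0, "wy": -1.5, "wz": 0, "gripper": 255},
    {"dx": -0.3, "dy": 0, "dz": -1.8, "wx": 0, "wy": -1.7, "wz": 0, "gripper": 255},
    {"dx": 0, "dy": 0, "dz": 0, "wx": 0, "wy": 0, "wz": 0, "gripper": 255},
    {"dx": 0, "dy": 0, "dz": 0, "wx": 0, "wy": 0, "wz": 0, "gripper": 255}
  ]
}}

```text
clock: 14.0
eef_pos: [0.5412, 0.3296, 0.0479]
tool_rot: [-0.502, 0.504, -0.498, 0.496]
ft_force: [-12.3, 1.4, -1.4]
width: 0.039
```

```bash
python3 -c "
from fit import *
st()"
```

```text
t 14.0 tcp [541.2 329.6  47.9] y [-0.003  0.    -1.   ] z [ 1.     0.011 -0.003] jawyaw 0.64 F [-12.3   1.4  -1.4] M [ 0.14  2.48 -0.28] w 39.0 q [ 0.55  0.39 -0.11  1.08  0.    2.11]
```

Level at underside z≈30.7 mm and past the lip. I let the springs carry it back by moving -x.

>>> {"name": "carry_out", "arguments": {
  "targets": [
    {"dx": -2, "dy": 0, "dz": 0, "wx": 0, "wy": 0, "wz": 0, "gripper": 255},
    {"dx": -2, "dy": 0, "dz": 0, "wx": 0, "wy": 0, "wz": 0, "gripper": 255},
    {"dx": -2, "dy": 0, "dz": 0, "wx": 0, "wy": 0, "wz": 0, "gripper": 255},
    {"dx": -2, "dy": 0, "dz": 0, "wx": 0, "wy": 0, "wz": 0, "gripper": 255},
    {"dx": -2, "dy": 0, "dz": 0, "wx": 0, "wy": 0, "wz": 0, "gripper": 255},
    {"dx": -2, "dy": 0, "dz": 0, "wx": 0, "wy": 0, "wz": 0, "gripper": 255},
    {"dx": -2, "dy": 0, "dz": 0, "wx": 0, "wy": 0, "wz": 0, "gripper": 255},
    {"dx": -1, "dy": 0, "dz": 0, "wx": 0, "wy": 0, "wz": 0, "gripper": 255},
    {"dx": 0, "dy": 0, "dz": 0, "wx": 0, "wy": 0, "wz": 0, "gripper": 255},
    {"dx": 0, "dy": 0, "dz": 0, "wx": 0, "wy": 0, "wz": 0, "gripper": 255}
  ]
}}

```text
clock: 15.0
eef_pos: [0.5299, 0.3294, 0.048]
tool_rot: [0.503, -0.502, 0.497, -0.498]
ft_force: [-2.6, -0.1, -9.3]
width: 0.0386
```

```bash
python3 -c "
from fit import *
st()"
```

```text
t 15.0 tcp [529.9 329.4  48. ] y [ 0.002 -0.    -1.   ] z [1.    0.01  0.002] jawyaw 0.58 F [-2.6 -0.1 -9.3] M [ 0.35  0.92 -0.22] w 38.6 q [ 0.56  0.36 -0.14  1.06 -0.    2.12]
```

>>> {"name": "carry_out", "arguments": {
  "targets": [
    {"dx": -1.5, "dy": 0, "dz": -0.3, "wx": 0, "wy": 0, "wz": 0, "gripper": 255},
    {"dx": -1.5, "dy": 0, "dz": 0, "wx": 0, "wy": 0, "wz": 0, "gripper": 255},
    {"dx": 0, "dy": 0, "dz": 0, "wx": 0, "wy": 0, "wz": 0, "gripper": 255},
    {"dx": 0, "dy": 0, "dz": 0, "wx": 0, "wy": 0, "wz": 0, "gripper": 255},
    {"dx": 0, "dy": 0, "dz": 0, "wx": 0, "wy": 0, "wz": 0, "gripper": 255}
  ]
}}

```text
clock: 15.5
eef_pos: [0.5274, 0.3294, 0.0482]
tool_rot: [0.503, -0.502, 0.496, -0.499]
ft_force: [0.0, -0.1, -8.7]
width: 0.0389
```

```bash
python3 -c "
from fit import *
st()"
```

```text
t 15.5 tcp [527.4 329.4  48.2] y [ 0.004 -0.    -1.   ] z [1.    0.01  0.004] jawyaw 0.57 F [ 0.  -0.1 -8.7] M [-0.06  0.19 -0.31] w 38.9 q [ 0.56  0.36 -0.15  1.06 -0.    2.12]
```

Fx is 0, so it is centred. I release and lift.

>>> {"name": "carry_out", "arguments": {
  "targets": [
    {"dx": 0, "dy": 0, "dz": 0, "wx": 0, "wy": 0, "wz": 0, "gripper": 80},
    {"dx": 0, "dy": 0, "dz": 0, "wx": 0, "wy": 0, "wz": 0, "gripper": 80},
    {"dx": 0, "dy": 0, "dz": 0, "wx": 0, "wy": 0, "wz": 0, "gripper": 80},
    {"dx": 0, "dy": 0, "dz": 0, "wx": 0, "wy": 0, "wz": 0, "gripper": 80},
    {"dx": 0, "dy": 0, "dz": 10, "wx": 0, "wy": 0, "wz": 0, "gripper": 80},
    {"dx": 0, "dy": 0, "dz": 15, "wx": 0, "wy": 0, "wz": 0, "gripper": 80},
    {"dx": 0, "dy": 0, "dz": 25, "wx": 0, "wy": 0, "wz": 0, "gripper": 80},
    {"dx": 0, "dy": 0, "dz": 25, "wx": 0, "wy": 0, "wz": 0, "gripper": 80},
    {"dx": 0, "dy": 0, "dz": 25, "wx": 0, "wy": 0, "wz": 0, "gripper": 80},
    {"dx": 0, "dy": 0, "dz": 25, "wx": 0, "wy": 0, "wz": 0, "gripper": 80},
    {"dx": 0, "dy": 0, "dz": 25, "wx": 0, "wy": 0, "wz": 0, "gripper": 80},
    {"dx": -10, "dy": -40, "dz": 0, "wx": 0, "wy": 0, "wz": 8, "gripper": 80},
    {"dx": -10, "dy": -40, "dz": 0, "wx": 0, "wy": 0, "wz": 8, "gripper": 80},
    {"dx": -10, "dy": -40, "dz": 0, "wx": 0, "wy": 0, "wz": 8, "gripper": 80},
    {"dx": -10, "dy": -40, "dz": 0, "wx": 0, "wy": 0, "wz": 8, "gripper": 80},
    {"dx": -10, "dy": -40, "dz": 0, "wx": 0, "wy": 0, "wz": 8, "gripper": 80},
    {"dx": -10, "dy": -40, "dz": 0, "wx": 0, "wy": 0, "wz": 8, "gripper": 80}
  ]
}}

```text
clock: 17.2
eef_pos: [0.4667, 0.0882, 0.1993]
tool_rot: [0.664, -0.661, 0.247, -0.249]
ft_force: [1.6, -0.1, 0.3]
width: 0.0587
```

```bash
python3 -c "
from fit import *
st()
im=imaging.capture('scene')
u=proj('scene',[[.525,.33,.06]])[0].astype(int);print(u)
c=im[u[1]-40:u[1]+50,u[0]-60:u[0]+60]
d=imaging.capture('top'); v=proj('top',[[.525,.33,.06]])[0].astype(int); d=d[v[1]-45:v[1]+45,v[0]-40:v[0]+40]
cv2.imwrite('pics/v3.png',np.hstack([cv2.resize(x,None,fx=4,fy=4,interpolation=cv2.INTER_CUBIC) for x in (c,d)]))"
```

```text
t 17.2 tcp [466.7  88.2 199.3] y [ 0.004  0.003 -1.   ] z [0.657 0.754 0.005] jawyaw 48.95 F [ 1.6 -0.1  0.3] M [-0.04 -0.05  0.03] w 58.7 q [ 0.19  0.03 -0.21  1.32  0.    0.9 ]
[334 240]
```

View pics/v3.png

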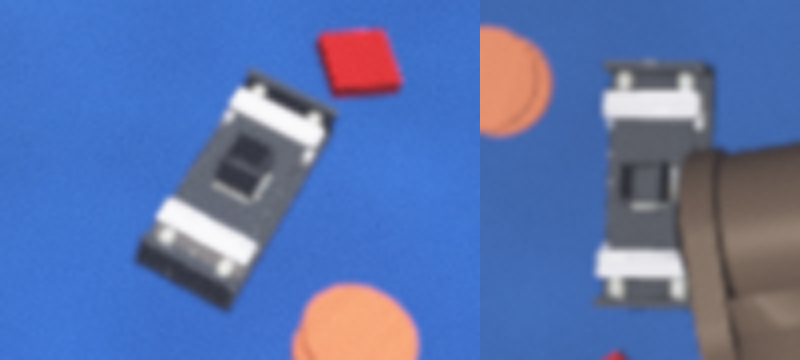

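The coupon sits symmetrically between the jaws with both ends under the lips, and the magnet and spool are untouched. Next is bottle 1 (y≈0), using a forward-tilted grasp.

>>> {"name": "carry_out", "arguments": {
  "targets": [
    {"dx": -1, "dy": -16, "dz": 0, "wx": 0, "wy": 0, "wz": 7.43, "gripper": 0},
    {"dx": -1, "dy": -16, "dz": 0, "wx": 0, "wy": 0, "wz": 7.43, "gripper": 0},
    {"dx": -1, "dy": -16, "dz": 0, "wx": 0, "wy": 0, "wz": 7.43, "gripper": 0},
    {"dx": -1, "dy": -16, "dz": 0, "wx": 0, "wy": 0, "wz": 7.43, "gripper": 0},
    {"dx": -1, "dy": -16, "dz": 0, "wx": 0, "wy": 0, "wz": 7.43, "gripper": 0},
    {"dx": -1, "dy": -16, "dz": 0, "wx": 0, "wy": 0, "wz": 7.43, "gripper": 0},
    {"dx": 0, "dy": 0, "dz": 0, "wx": 0.48, "wy": -7.84, "wz": 0, "gripper": 0},
    {"dx": 0, "dy": 0, "dz": 0, "wx": 0.48, "wy": -7.84, "wz": 0, "gripper": 0},
    {"dx": 0, "dy": 0, "dz": 0, "wx": 0.48, "wy": -7.84, "wz": 0, "gripper": 0},
    {"dx": 0, "dy": 0, "dz": 0, "wx": 0.48, "wy": -7.84, "wz": 0, "gripper": 0},
    {"dx": 0, "dy": 0, "dz": 0, "wx": 0.48, "wy": -7.84, "wz": 0, "gripper": 0},
    {"dx": 0, "dy": 0, "dz": 0, "wx": 0.48, "wy": -7.84, "wz": 0, "gripper": 0},
    {"dx": 0, "dy": 0, "dz": 0, "wx": 0.48, "wy": -7.84, "wz": 0, "gripper": 0},
    {"dx": 0, "dy": 0, "dz": 0, "wx": 0, "wy": 0, "wz": 0, "gripper": 0},
    {"dx": 0, "dy": 0, "dz": 0, "wx": 0, "wy": 0, "wz": 0, "gripper": 0}
  ]
}}

```text
clock: 18.8
eef_pos: [0.4609, -0.0062, 0.1988]
tool_rot: [0.639, -0.615, -0.344, -0.308]
ft_force: [1.4, 0.4, 2.1]
width: 0.0852
```

```bash
python3 -c "
from fit import *
st()
for q in ((.560,-.001,.06),(.563,-.222,.08),(.576,-.434,.1)): print(fit('tip',q,('scene',)))"
```

```text
t 18.8 tcp [460.9  -6.2 198.8] y [ 0.817  0.054 -0.575] z [-0.061  0.998  0.007] jawyaw 93.47 F [1.4 0.4 2.1] M [-0.06  0.68 -0.04] w 85.2 q [-0.1  -0.72 -1.09  0.25  0.14 -0.09]
(array([ 0.5551736 , -0.00511919,  0.00055857]), np.float64(20.851709048909882))
(array([ 0.55895473, -0.22494075,  0.04824121]), np.float64(15.9577972224771))
(array([ 0.57105302, -0.43717148,  0.07603628]), np.float64(16.151085444467196))
```

>>> {"name": "carry_out", "arguments": {
  "targets": [
    {"dx": 24.6, "dy": 1, "dz": 0, "wx": 0, "wy": 0, "wz": 0, "gripper": 0},
    {"dx": 24.6, "dy": 1, "dz": 0, "wx": 0, "wy": 0, "wz": 0, "gripper": 0},
    {"dx": 24.6, "dy": 1, "dz": 0, "wx": 0, "wy": 0, "wz": 0, "gripper": 0},
    {"dx": 0, "dy": 0, "dz": -20, "wx": 0, "wy": 0, "wz": 0, "gripper": 0},
    {"dx": 0, "dy": 0, "dz": -20, "wx": 0, "wy": 0, "wz": 0, "gripper": 0},
    {"dx": 0, "dy": 0, "dz": -20, "wx": 0, "wy": 0, "wz": 0, "gripper": 0},
    {"dx": 0, "dy": 0, "dz": -20, "wx": 0, "wy": 0, "wz": 0, "gripper": 0},
    {"dx": 0, "dy": 0, "dz": -20, "wx": 0, "wy": 0, "wz": 0, "gripper": 0},
    {"dx": 0, "dy": 0, "dz": -20, "wx": 0, "wy": 0, "wz": 0, "gripper": 0},
    {"dx": 0, "dy": 0, "dz": -20, "wx": 0, "wy": 0, "wz": 0, "gripper": 0},
    {"dx": 0, "dy": 0, "dz": -20, "wx": 0, "wy": 0, "wz": 0, "gripper": 0},
    {"dx": 0, "dy": 0, "dz": 0, "wx": 0, "wy": 0, "wz": 0, "gripper": 0},
    {"dx": 0, "dy": 0, "dz": 0, "wx": 0, "wy": 0, "wz": 0, "gripper": 0}
  ]
}}

```text
clock: 20.25
eef_pos: [0.5456, -0.0043, 0.0465]
tool_rot: [0.642, -0.617, -0.34, -0.304]
ft_force: [0.3, -0.6, -0.2]
width: 0.0853
```

```bash
python3 -c "
from fit import *
st()"
```

```text
t 20.25 tcp [545.6  -4.3  46.5] y [ 0.81   0.055 -0.585] z [-0.062  0.998  0.008] jawyaw 93.55 F [ 0.3 -0.6 -0.2] M [-0.07  0.72  0.08] w 85.3 q [-0.07 -0.18 -1.26 -0.45  0.11 -0.07]
```

```bash
cat > kin.py <<'E'
import numpy as np
from scipy.optimize import least_squares
d=np.array([[.5254,.2313,.126,-.04,1.405],[.5734,.2313,.22,.07,1.42],[.5729,.0172,.30,-.31,.96],[.475,.1993,.03,-.21,1.32],[.461,.1988,-.72,-1.09,.25],[.5456,.0465,-.18,-1.26,-.45],[.6210,.048,.36,-.14,1.06]])
def fk(v,q2,q3,q4):
    e=q2-q3; p=e+q4
    return v[0]*np.sin(q2+v[4])+v[1]*np.cos(e+v[5])+v[2]*np.cos(p), v[3]+v[0]*np.cos(q2+v[4])-v[1]*np.sin(e+v[5])-v[2]*np.sin(p)
def res(v):
    r,z=fk(v,*d[:,2:].T); return np.r_[r-d[:,0],z-d[:,1]]
s=least_squares(res,[.3,.3,.25,.2,0,0]); v=s.x
def ik(r,z,p):
    w=np.array([r-v[2]*np.cos(p),z+v[2]*np.sin(p)-v[3]]); D=np.hypot(*w)
    # L1 dir (sin a,cos a), L2 dir (cos b,-sin b), elbow up
    c=(D*D-v[0]**2-v[1]**2)/(2*v[0]*v[1])
    if abs(c)>1: return None
    k=np.arccos(c); th=np.arctan2(w[1],w[0]); el=th+np.arctan2(v[1]*np.sin(k),v[0]+v[1]*np.cos(k))
    a=np.pi/2-el; b=-(el-k); q2=a-v[4]; e=b-v[5]; return np.array([q2,q2-e,p-e])
E
python3 - <<'E'
from kin import *
print(v.round(4),np.abs(s.fun).max().round(4))
for t in (60,50,45,40,35,30,20): print(t,[ (z,ik(.545,z,np.radians(90-t))) for z in (.013,.1)])
print("end")
for rr in (.56,.6,.7):
  for t in (0,-20,-30,-40,-50,-60):
    p=np.radians(90-t); print(rr,t,[ik(rr+.024*np.cos(p),z-.024*np.sin(p),p) for z in (.045,.11)])
E
```

```text
[ 0.5273  0.456   0.4429  0.1481  0.0031 -0.1718] 0.0031
60 [(0.013, array([ 0.07224664, -1.40006272, -0.94871058])), (0.1, array([-0.29436651, -1.28078247, -0.46281719]))]
50 [(0.013, array([-0.10527007, -1.24242132, -0.43901955])), (0.1, array([-0.32373556, -1.11246753, -0.09060027]))]
45 [(0.013, array([-0.12917935, -1.15911398, -0.24453647])), (0.1, array([-0.30526231, -1.02696482,  0.06369566]))]
40 [(0.013, array([-0.12761241, -1.07425268, -0.07397564])), (0.1, array([-0.27325839, -0.9409334 ,  0.20498961]))]
35 [(0.013, array([-0.10816783, -0.98833144,  0.07976748])), (0.1, array([-0.23139344, -0.85451615,  0.33680837]))]
30 [(0.013, array([-0.07582156, -0.90164304,  0.22137608])), (0.1, array([-0.18214661, -0.76780412,  0.46154003]))]
20 [(0.013, array([ 0.01525023, -0.72661909,  0.47986115])), (0.1, array([-0.06791921, -0.59371402,  0.69593567]))]
end
0.56 0 [array([ 0.27731721, -0.32638512,  0.96709399]), array([ 0.23335767, -0.23165744,  1.10578122])]
0.56 -20 [array([0.54751591, 0.01999145, 1.39233772]), array([0.51092969, 0.10994569, 1.51887818])]
0.56 -30 [array([0.6911
[... 632 characters left out ...]
 array([0.74280427, 0.433313  , 1.78490384])]
0.6 -40 [array([0.92980035, 0.54543167, 1.88455935]), array([0.90378265, 0.63950348, 2.00464886])]
0.6 -50 [array([1.09985167, 0.77033389, 2.11394317]), array([1.07785709, 0.86896906, 2.23457292])]
0.6 -60 [array([1.29745293, 1.05010592, 2.37064687]), array([1.29494265, 1.18747428, 2.51052551])]
0.7 0 [array([0.52550761, 0.04278327, 1.088072  ]), array([0.49432879, 0.14044862, 1.21691615])]
0.7 -20 [array([0.83407875, 0.52477657, 1.61056   ]), array([0.82199138, 0.64535555, 1.74322635])]
0.7 -30 [array([1.03271721, 0.84088439, 1.90256228]), array([1.0490402 , 1.01653445, 2.06188935])]
0.7 -40 [None, None]
0.7 -50 [None, None]
0.7 -60 [None, None]
```

>>> {"name": "carry_out", "arguments": {
  "targets": [
    {"dx": -7, "dy": 0.5, "dz": 0, "wx": -0.25, "wy": 4.1, "wz": 0, "gripper": 0},
    {"dx": -7, "dy": 0.5, "dz": 0, "wx": -0.25, "wy": 4.1, "wz": 0, "gripper": 0},
    {"dx": 0, "dy": 0, "dz": -12, "wx": 0, "wy": 0, "wz": 0, "gripper": 0},
    {"dx": 0, "dy": 0, "dz": -12, "wx": 0, "wy": 0, "wz": 0, "gripper": 0},
    {"dx": 0, "dy": 0, "dz": -12, "wx": 0, "wy": 0, "wz": 0, "gripper": 0},
    {"dx": 0, "dy": 0, "dz": 0, "wx": 0, "wy": 0, "wz": 0, "gripper": 0},
    {"dx": 0, "dy": 0, "dz": 0, "wx": 0, "wy": 0, "wz": 0, "gripper": 0}
  ]
}}

```text
clock: 20.95
eef_pos: [0.5302, -0.0033, 0.0108]
tool_rot: [0.661, -0.64, -0.295, -0.258]
ft_force: [0.3, -0.9, -0.0]
width: 0.0853
```

```bash
python3 -c "
from fit import *
st()
out=[]
for n,p in (('scene',(.53,0,.05)),('top',(.53,0,.05))):
    im=imaging.capture(n); u=proj(n,[p])[0].astype(int); out.append(cv2.resize(im[u[1]-45:u[1]+35,u[0]-45:u[0]+45],None,fx=4.4,fy=4.4,interpolation=cv2.INTER_CUBIC))
cv2.imwrite('pics/b1.png',np.hstack(out))"
```

```text
t 20.95 tcp [530.2  -3.3  10.8] y [ 0.719  0.049 -0.694] z [-0.061  0.998  0.008] jawyaw 93.48 F [ 0.3 -0.9 -0. ] M [-0.02  0.63  0.02] w 85.3 q [-0.06 -0.16 -1.2  -0.27  0.09 -0.08]
```

View pics/b1.png

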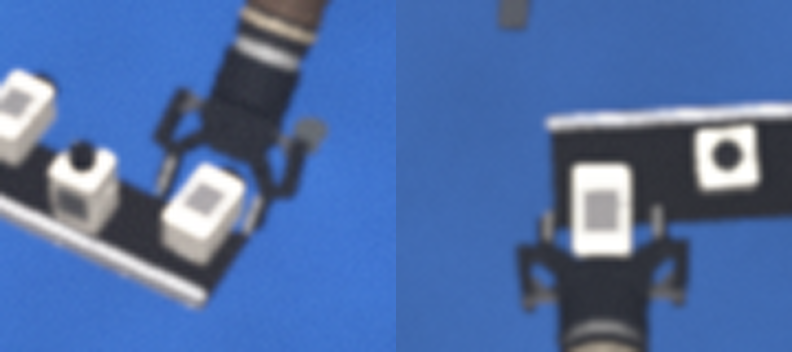

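The open fingers straddle the bottle body with clearance on both sides. I close and lift.

>>> {"name": "carry_out", "arguments": {
  "targets": [
    {"dx": 0, "dy": 0, "dz": 0, "wx": 0, "wy": 0, "wz": 0, "gripper": 255},
    {"dx": 0, "dy": 0, "dz": 0, "wx": 0, "wy": 0, "wz": 0, "gripper": 255},
    {"dx": 0, "dy": 0, "dz": 0, "wx": 0, "wy": 0, "wz": 0, "gripper": 255},
    {"dx": 0, "dy": 0, "dz": 0, "wx": 0, "wy": 0, "wz": 0, "gripper": 255},
    {"dx": 0, "dy": 0, "dz": 0, "wx": 0, "wy": 0, "wz": 0, "gripper": 255},
    {"dx": 0, "dy": 0, "dz": 0, "wx": 0, "wy": 0, "wz": 0, "gripper": 255},
    {"dx": 0, "dy": 0, "dz": 15, "wx": 0, "wy": 0, "wz": 0, "gripper": 255},
    {"dx": 0, "dy": 0, "dz": 15, "wx": 0, "wy": 0, "wz": 0, "gripper": 255},
    {"dx": 0, "dy": 0, "dz": 20, "wx": 0, "wy": 0, "wz": 0, "gripper": 255},
    {"dx": 0, "dy": 0, "dz": 20, "wx": 0, "wy": 0, "wz": 0, "gripper": 255},
    {"dx": 0, "dy": 0, "dz": 20, "wx": 0, "wy": 0, "wz": 0, "gripper": 255},
    {"dx": 0, "dy": 0, "dz": 0, "wx": 0, "wy": 0, "wz": 0, "gripper": 255}
  ],
  "newtons": 50
}}

```text
clock: 22.25
eef_pos: [0.5308, -0.0034, 0.1028]
tool_rot: [0.661, -0.639, -0.296, -0.259]
ft_force: [0.5, -0.2, -0.3]
width: 0.0454
```

```bash
python3 -c "
from fit import *
st()
im=imaging.capture('scene'); cv2.imwrite('pics/b2.png',cv2.resize(im[120:270,150:350],None,fx=4,fy=4,interpolation=cv2.INTER_CUBIC))"
```

```text
t 22.25 tcp [530.8  -3.4 102.8] y [ 0.721  0.049 -0.691] z [-0.061  0.998  0.007] jawyaw 93.47 F [ 0.5 -0.2 -0.3] M [-0.04  0.91 -0.01] w 45.4 q [-0.06 -0.35 -1.06  0.06  0.09 -0.08]
```

View pics/b2.png

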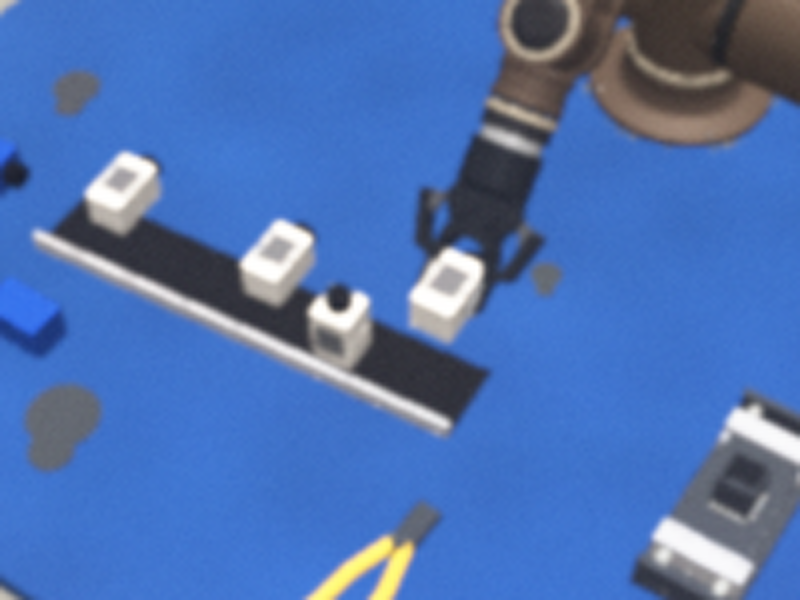

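Bottle 1 is held clear of the lane. I rotate it upright while lowering.

>>> {"name": "carry_out", "arguments": {
  "targets": [
    {"dx": 1.3, "dy": 0, "dz": 0, "wx": -0.5, "wy": 8.16, "wz": 0, "gripper": 255},
    {"dx": 1.3, "dy": 0, "dz": 0, "wx": -0.5, "wy": 8.16, "wz": 0, "gripper": 255},
    {"dx": 1.3, "dy": 0, "dz": 0, "wx": -0.5, "wy": 8.16, "wz": 0, "gripper": 255},
    {"dx": 1.3, "dy": 0, "dz": 0, "wx": -0.5, "wy": 8.16, "wz": 0, "gripper": 255},
    {"dx": 1.3, "dy": 0, "dz": 0, "wx": -0.5, "wy": 8.16, "wz": 0, "gripper": 255},
    {"dx": 1.3, "dy": 0, "dz": 0, "wx": -0.5, "wy": 8.16, "wz": 0, "gripper": 255},
    {"dx": 1.3, "dy": 0, "dz": -6, "wx": -0.5, "wy": 8.16, "wz": 0, "gripper": 255},
    {"dx": 1.3, "dy": 0, "dz": -8, "wx": -0.5, "wy": 8.16, "wz": 0, "gripper": 255},
    {"dx": 1.3, "dy": 0, "dz": -10, "wx": -0.5, "wy": 8.16, "wz": 0, "gripper": 255},
    {"dx": 1.3, "dy": 0, "dz": -10, "wx": -0.5, "wy": 8.16, "wz": 0, "gripper": 255},
    {"dx": 1.3, "dy": 0, "dz": -10, "wx": -0.5, "wy": 8.16, "wz": 0, "gripper": 255},
    {"dx": 0, "dy": 0, "dz": 0, "wx": 0, "wy": 0, "wz": 0, "gripper": 255},
    {"dx": 0, "dy": 0, "dz": 0, "wx": 0, "wy": 0, "wz": 0, "gripper": 255}
  ]
}}

```text
clock: 23.6
eef_pos: [0.543, -0.0033, 0.0497]
tool_rot: [-0.648, 0.662, -0.249, -0.284]
ft_force: [-0.3, -0.1, -1.7]
width: 0.0454
```

```bash
python3 -c "
from fit import *
st()
im=imaging.capture('scene'); cv2.imwrite('pics/b3.png',cv2.resize(im[150:250,200:320],None,fx=5,fy=5,interpolation=cv2.INTER_CUBIC))"
```

```text
t 23.6 tcp [543.   -3.3  49.7] y [-0.697 -0.037 -0.716] z [-0.054  0.999 -0.   ] jawyaw 93.07 F [-0.3 -0.1 -1.7] M [ 0.05 -0.85 -0.03] w 45.4 q [ 0.01  0.88  0.45  1.91 -0.03 -0.03]
```

View pics/b3.png

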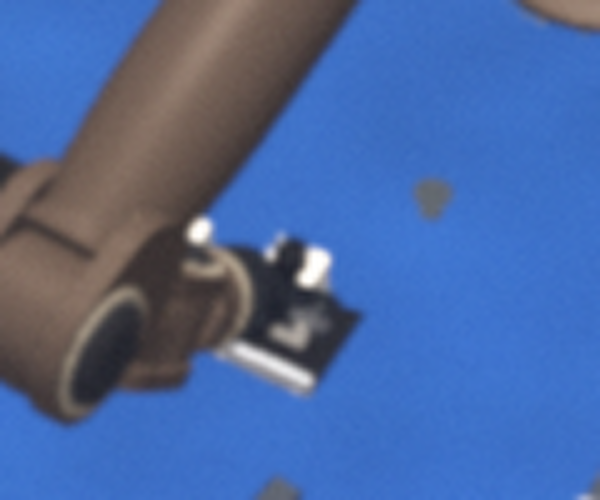

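>>> {"name": "carry_out", "arguments": {
  "targets": [
    {"dx": 1, "dy": 0, "dz": -6, "wx": 0, "wy": 0, "wz": 0, "gripper": 255},
    {"dx": 1, "dy": 0, "dz": -6, "wx": 0, "wy": 0, "wz": 0, "gripper": 255},
    {"dx": 1, "dy": 0, "dz": -5, "wx": 0, "wy": 0, "wz": 0, "gripper": 255},
    {"dx": 0, "dy": 0, "dz": 0, "wx": 0, "wy": 0, "wz": 0, "gripper": 255},
    {"dx": 0, "dy": 0, "dz": 0, "wx": 0, "wy": 0, "wz": 0, "gripper": 255}
  ]
}}

```text
clock: 24.15
eef_pos: [0.5467, -0.0033, 0.0398]
tool_rot: [-0.649, 0.663, -0.246, -0.281]
ft_force: [0.1, 0.4, -2.2]
width: 0.0456
```

>>> {"name": "carry_out", "arguments": {
  "targets": [
    {"dx": 0, "dy": 0, "dz": -1.5, "wx": 0, "wy": 0, "wz": 0, "gripper": 255},
    {"dx": 0, "dy": 0, "dz": 0, "wx": 0, "wy": 0, "wz": 0, "gripper": 255}
  ]
}}

```text
clock: 24.35
eef_pos: [0.5466, -0.0033, 0.037]
tool_rot: [-0.648, 0.663, -0.246, -0.281]
ft_force: [-0.6, -0.0, -1.6]
width: 0.0457
```

>>> {"name": "carry_out", "arguments": {
  "targets": [
    {"dx": 0, "dy": 0, "dz": -1.5, "wx": 0, "wy": 0, "wz": 0, "gripper": 255},
    {"dx": 0, "dy": 0, "dz": 0, "wx": 0, "wy": 0, "wz": 0, "gripper": 255}
  ]
}}

```text
clock: 24.55
eef_pos: [0.5466, -0.0033, 0.0352]
tool_rot: [-0.648, 0.663, -0.247, -0.282]
ft_force: [-0.7, 0.3, -2.8]
width: 0.0454
```

>>> {"name": "carry_out", "arguments": {
  "targets": [
    {"dx": 0, "dy": 0, "dz": -1.5, "wx": 0, "wy": 0, "wz": 0, "gripper": 255},
    {"dx": 0, "dy": 0, "dz": 0, "wx": 0, "wy": 0, "wz": 0, "gripper": 255}
  ]
}}

```text
clock: 24.75
eef_pos: [0.5466, -0.0033, 0.0337]
tool_rot: [-0.648, 0.663, -0.247, -0.282]
ft_force: [-1.4, -0.0, -1.2]
width: 0.0457
```

>>> {"name": "carry_out", "arguments": {
  "targets": [
    {"dx": 0, "dy": 0, "dz": -1.5, "wx": 0, "wy": 0, "wz": 0, "gripper": 255},
    {"dx": 0, "dy": 0, "dz": -1.5, "wx": 0, "wy": 0, "wz": 0, "gripper": 255},
    {"dx": 0, "dy": 0, "dz": 0, "wx": 0, "wy": 0, "wz": 0, "gripper": 255}
  ]
}}

```text
clock: 25.05
eef_pos: [0.5467, -0.0033, 0.0318]
tool_rot: [-0.649, 0.663, -0.246, -0.281]
ft_force: [1.8, 0.0, 2.9]
width: 0.0454
```

>>> {"name": "carry_out", "arguments": {
  "targets": [
    {"dx": 0, "dy": 0, "dz": -1, "wx": 0, "wy": 0, "wz": 0, "gripper": 255},
    {"dx": 0, "dy": 0, "dz": 0, "wx": 0, "wy": 0, "wz": 0, "gripper": 255}
  ]
}}

```text
clock: 25.25
eef_pos: [0.5467, -0.0033, 0.0318]
tool_rot: [-0.649, 0.663, -0.246, -0.281]
ft_force: [2.1, -0.1, 7.6]
width: 0.0457
```

>>> {"name": "carry_out", "arguments": {
  "targets": [
    {"dx": 0, "dy": 0, "dz": -1, "wx": 0, "wy": 0, "wz": 0, "gripper": 255},
    {"dx": 0, "dy": 0, "dz": 0, "wx": 0, "wy": 0, "wz": 0, "gripper": 255}
  ]
}}

```text
clock: 25.45
eef_pos: [0.5467, -0.0034, 0.0318]
tool_rot: [-0.649, 0.663, -0.246, -0.281]
ft_force: [2.5, -0.6, 13.7]
width: 0.0456
```

```bash
python3 -c "
from fit import *
st()"
```

```text
t 25.45 tcp [546.7  -3.4  31.8] y [-0.691 -0.037 -0.722] z [-0.054  0.999 -0.   ] jawyaw 93.08 F [ 2.5 -0.6 13.7] M [0.17 0.81 0.06] w 45.6 q [ 0.01  0.89  0.44  1.88 -0.03 -0.03]
```

Contact with flat support came at TCP z 31.8 mm. I relax, release, rise and swing the tool back to vertical.

>>> {"name": "carry_out", "arguments": {
  "targets": [
    {"dx": 0, "dy": 0, "dz": 1.5, "wx": 0, "wy": 0, "wz": 0, "gripper": 255},
    {"dx": 0, "dy": 0, "dz": 0, "wx": 0, "wy": 0, "wz": 0, "gripper": 0},
    {"dx": 0, "dy": 0, "dz": 0, "wx": 0, "wy": 0, "wz": 0, "gripper": 0},
    {"dx": 0, "dy": 0, "dz": 0, "wx": 0, "wy": 0, "wz": 0, "gripper": 0},
    {"dx": 0, "dy": 0, "dz": 0, "wx": 0, "wy": 0, "wz": 0, "gripper": 0},
    {"dx": 0, "dy": 0, "dz": 10, "wx": 0, "wy": 0, "wz": 0, "gripper": 0},
    {"dx": 0, "dy": 0, "dz": 15, "wx": 0, "wy": 0, "wz": 0, "gripper": 0},
    {"dx": 0, "dy": 0, "dz": 15, "wx": 0, "wy": 0, "wz": 0, "gripper": 0},
    {"dx": 0, "dy": 0, "dz": 15, "wx": 0.4, "wy": -7, "wz": 0, "gripper": 0},
    {"dx": 0, "dy": 0, "dz": 15, "wx": 0.4, "wy": -7, "wz": 0, "gripper": 0},
    {"dx": 0, "dy": 0, "dz": 15, "wx": 0.4, "wy": -7, "wz": 0, "gripper": 0},
    {"dx": 0, "dy": 0, "dz": 20, "wx": 0.4, "wy": -7, "wz": 0, "gripper": 0},
    {"dx": 0, "dy": 0, "dz": 20, "wx": 0.4, "wy": -7, "wz": 0, "gripper": 0},
    {"dx": 0, "dy": 0, "dz": 20, "wx": 0.4, "wy": -7, "wz": 0, "gripper": 0},
    {"dx": 0, "dy": 0, "dz": 10, "wx": 0, "wy": 0, "wz": 0, "gripper": 0},
    {"dx": -20, "dy": -20, "dz": 0, "wx": 0, "wy": 0, "wz": 0, "gripper": 0}
  ]
}}

```text
clock: 27.05
eef_pos: [0.5278, -0.0223, 0.1891]
tool_rot: [0.707, -0.706, -0.01, 0.029]
ft_force: [0.5, 0.5, -0.2]
width: 0.0855
```

```bash
python3 -c "
from fit import *
st()
for q in ((.563,-.222,.08),(.576,-.434,.1)): print(fit('tip',q,('scene',)))
im=imaging.capture('scene'); cv2.imwrite('pics/b4.png',cv2.resize(im[120:250,120:320],None,fx=4,fy=4,interpolation=cv2.INTER_CUBIC))"
```

```text
t 27.05 tcp [527.8 -22.3 189.1] y [-0.027  0.001 -1.   ] z [-0.056  0.998  0.002] jawyaw 93.24 F [ 0.5  0.5 -0.2] M [-0.05 -0.1  -0.05] w 85.5 q [-0.04  0.16 -0.1   1.34 -0.   -0.1 ]
(array([ 0.55851633, -0.22491108,  0.03890464]), np.float64(14.989842724352577))
(array([ 0.57166567, -0.4374493 ,  0.06057766]), np.float64(15.312333447224823))
```

View pics/b4.png

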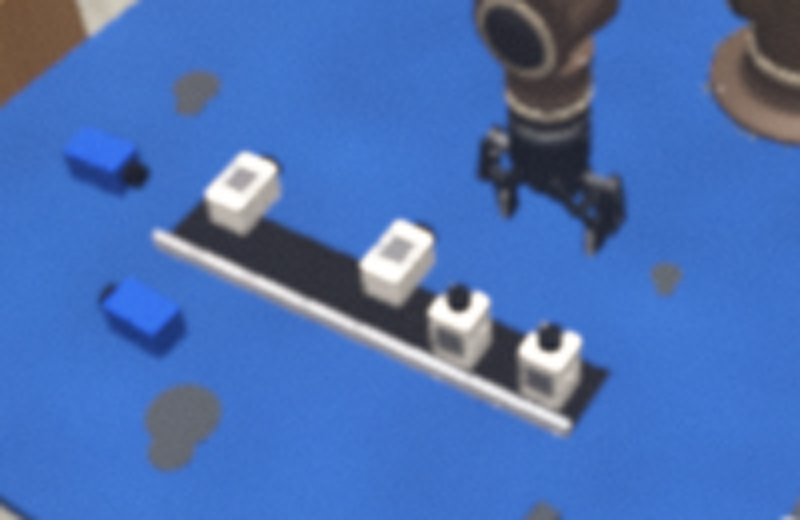

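Bottle 1 stands in the lane next to the standing one; bottles 2 and 3 haven't moved. Now bottle 2.

>>> {"name": "carry_out", "arguments": {
  "targets": [
    {"dx": 1.3, "dy": -34, "dz": 0, "wx": 0, "wy": 0, "wz": 0.13, "gripper": 0},
    {"dx": 1.3, "dy": -34, "dz": 0, "wx": 0, "wy": 0, "wz": 0.13, "gripper": 0},
    {"dx": 1.3, "dy": -34, "dz": 0, "wx": 0, "wy": 0, "wz": 0.13, "gripper": 0},
    {"dx": 1.3, "dy": -34, "dz": 0, "wx": 0, "wy": 0, "wz": 0.13, "gripper": 0},
    {"dx": 1.3, "dy": -34, "dz": 0, "wx": 0, "wy": 0, "wz": 0.13, "gripper": 0},
    {"dx": 1.3, "dy": -34, "dz": 0, "wx": 0, "wy": 0, "wz": 0.13, "gripper": 0},
    {"dx": 0, "dy": 0, "dz": 0, "wx": 0.56, "wy": -8.05, "wz": 0, "gripper": 0},
    {"dx": 0, "dy": 0, "dz": 0, "wx": 0.56, "wy": -8.05, "wz": 0, "gripper": 0},
    {"dx": 0, "dy": 0, "dz": 0, "wx": 0.56, "wy": -8.05, "wz": 0, "gripper": 0},
    {"dx": 0, "dy": 0, "dz": 0, "wx": 0.56, "wy": -8.05, "wz": 0, "gripper": 0},
    {"dx": 0, "dy": 0, "dz": 0, "wx": 0.56, "wy": -8.05, "wz": 0, "gripper": 0},
    {"dx": 0, "dy": 0, "dz": 0, "wx": 0.56, "wy": -8.05, "wz": 0, "gripper": 0},
    {"dx": 0, "dy": 0, "dz": 0, "wx": 0.56, "wy": -8.05, "wz": 0, "gripper": 0},
    {"dx": 0, "dy": 0, "dz": -30, "wx": 0, "wy": 0, "wz": 0, "gripper": 0},
    {"dx": 0, "dy": 0, "dz": -30, "wx": 0, "wy": 0, "wz": 0, "gripper": 0},
    {"dx": 0, "dy": 0, "dz": -30, "wx": 0, "wy": 0, "wz": 0, "gripper": 0},
    {"dx": 0, "dy": 0, "dz": 0, "wx": 0, "wy": 0, "wz": 0, "gripper": 0},
    {"dx": 0, "dy": 0, "dz": 0, "wx": 0, "wy": 0, "wz": 0, "gripper": 0}
  ]
}}

```text
clock: 29.0
eef_pos: [0.5351, -0.2274, 0.0951]
tool_rot: [0.641, -0.615, -0.345, -0.303]
ft_force: [-0.1, 0.6, 0.6]
width: 0.0854
```

```bash
python3 -c "
from fit import *
st()"
```

```text
t 29.0 tcp [ 535.1 -227.4   95.1] y [ 0.813  0.06  -0.58 ] z [-0.071  0.997  0.005] jawyaw 94.05 F [-0.1  0.6  0.6] M [-0.08  0.71  0.02] w 85.4 q [-0.69 -0.13 -1.02 -0.11  0.6  -0.5 ]
```

>>> {"name": "carry_out", "arguments": {
  "targets": [
    {"dx": 0, "dy": 1, "dz": -20, "wx": 0, "wy": 0, "wz": 0, "gripper": 0},
    {"dx": 0, "dy": 0, "dz": -20, "wx": 0, "wy": 0, "wz": 0, "gripper": 0},
    {"dx": 0, "dy": 0, "dz": -20, "wx": 0, "wy": 0, "wz": 0, "gripper": 0},
    {"dx": 0, "dy": 0, "dz": -20, "wx": 0, "wy": 0, "wz": 0, "gripper": 0},
    {"dx": 0, "dy": 0, "dz": 0, "wx": 0, "wy": 0, "wz": 0, "gripper": 0},
    {"dx": 0, "dy": 0, "dz": 0, "wx": 0, "wy": 0, "wz": 0, "gripper": 0}
  ]
}}

```text
clock: 29.6
eef_pos: [0.5357, -0.227, 0.017]
tool_rot: [0.64, -0.615, -0.347, -0.303]
ft_force: [-0.3, -0.6, 0.1]
width: 0.0853
```

```bash
python3 -c "
from fit import *
st()"
```

```text
t 29.6 tcp [ 535.7 -227.    17. ] y [ 0.815  0.059 -0.577] z [-0.071  0.998  0.002] jawyaw 94.05 F [-0.3 -0.6  0.1] M [-0.    0.74 -0.03] w 85.3 q [-0.69  0.05 -1.12 -0.39  0.6  -0.5 ]
```

Good; down 3 mm more, then grip and lift.

>>> {"name": "carry_out", "arguments": {
  "targets": [
    {"dx": 0, "dy": 1, "dz": -3, "wx": 0, "wy": 0, "wz": 0, "gripper": 0},
    {"dx": 0, "dy": 0, "dz": 0, "wx": 0, "wy": 0, "wz": 0, "gripper": 255},
    {"dx": 0, "dy": 0, "dz": 0, "wx": 0, "wy": 0, "wz": 0, "gripper": 255},
    {"dx": 0, "dy": 0, "dz": 0, "wx": 0, "wy": 0, "wz": 0, "gripper": 255},
    {"dx": 0, "dy": 0, "dz": 0, "wx": 0, "wy": 0, "wz": 0, "gripper": 255},
    {"dx": 0, "dy": 0, "dz": 0, "wx": 0, "wy": 0, "wz": 0, "gripper": 255},
    {"dx": 0, "dy": 0, "dz": 0, "wx": 0, "wy": 0, "wz": 0, "gripper": 255},
    {"dx": 0, "dy": 0, "dz": 15, "wx": 0, "wy": 0, "wz": 0, "gripper": 255},
    {"dx": 0, "dy": 0, "dz": 15, "wx": 0, "wy": 0, "wz": 0, "gripper": 255},
    {"dx": 0, "dy": 0, "dz": 20, "wx": 0, "wy": 0, "wz": 0, "gripper": 255},
    {"dx": 0, "dy": 0, "dz": 20, "wx": 0, "wy": 0, "wz": 0, "gripper": 255},
    {"dx": 0, "dy": 0, "dz": 20, "wx": 0, "wy": 0, "wz": 0, "gripper": 255},
    {"dx": 0, "dy": 0, "dz": 0, "wx": 0, "wy": 0, "wz": 0, "gripper": 255}
  ],
  "newtons": 50
}}

```text
clock: 30.9
eef_pos: [0.5355, -0.2263, 0.1057]
tool_rot: [0.638, -0.616, -0.348, -0.304]
ft_force: [-0.0, -0.2, -1.3]
width: 0.0455
```

```bash
python3 -c "
from fit import *
st()"
```

```text
t 30.9 tcp [ 535.5 -226.3  105.7] y [ 0.816  0.057 -0.575] z [-0.07   0.998 -0.001] jawyaw 94.0 F [-0.  -0.2 -1.3] M [-0.09  1.03 -0.03] w 45.5 q [-0.69 -0.15 -1.01 -0.09  0.6  -0.5 ]
```

>>> {"name": "carry_out", "arguments": {
  "targets": [
    {"dx": 2.5, "dy": 0, "dz": 0, "wx": -0.57, "wy": 8.14, "wz": 0, "gripper": 255},
    {"dx": 2.5, "dy": 0, "dz": 0, "wx": -0.57, "wy": 8.14, "wz": 0, "gripper": 255},
    {"dx": 2.5, "dy": 0, "dz": 0, "wx": -0.57, "wy": 8.14, "wz": 0, "gripper": 255},
    {"dx": 2.5, "dy": 0, "dz": 0, "wx": -0.57, "wy": 8.14, "wz": 0, "gripper": 255},
    {"dx": 2.5, "dy": 0, "dz": 0, "wx": -0.57, "wy": 8.14, "wz": 0, "gripper": 255},
    {"dx": 2.5, "dy": 0, "dz": 0, "wx": -0.57, "wy": 8.14, "wz": 0, "gripper": 255},
    {"dx": 2.5, "dy": 0, "dz": -6, "wx": -0.57, "wy": 8.14, "wz": 0, "gripper": 255},
    {"dx": 2.5, "dy": 0, "dz": -8, "wx": -0.57, "wy": 8.14, "wz": 0, "gripper": 255},
    {"dx": 2.5, "dy": 0, "dz": -10, "wx": -0.57, "wy": 8.14, "wz": 0, "gripper": 255},
    {"dx": 2.5, "dy": 0, "dz": -10, "wx": -0.57, "wy": 8.14, "wz": 0, "gripper": 255},
    {"dx": 2.5, "dy": 0, "dz": -10, "wx": -0.57, "wy": 8.14, "wz": 0, "gripper": 255},
    {"dx": 0, "dy": 0, "dz": 0, "wx": 0, "wy": 0, "wz": 0, "gripper": 255},
    {"dx": 0, "dy": 0, "dz": 0, "wx": 0, "wy": 0, "wz": 0, "gripper": 255}
  ]
}}

```text
clock: 32.2
eef_pos: [0.5619, -0.2252, 0.052]
tool_rot: [-0.668, 0.681, -0.188, -0.234]
ft_force: [-0.3, -0.4, -1.0]
width: 0.0456
```

```bash
python3 -c "
from fit import *
st()"
```

```text
t 32.2 tcp [ 561.9 -225.2   52. ] y [-0.568 -0.036 -0.822] z [-0.067  0.998  0.003] jawyaw 93.87 F [-0.3 -0.4 -1. ] M [ 0.   -0.68  0.06] w 45.6 q [-0.29  0.83  0.47  1.79 -0.2  -0.3 ]
```

>>> {"name": "carry_out", "arguments": {
  "targets": [
    {"dx": 1, "dy": 0, "dz": -5, "wx": 0, "wy": 0, "wz": 0, "gripper": 255},
    {"dx": 1, "dy": 0, "dz": -5, "wx": 0, "wy": 0, "wz": 0, "gripper": 255},
    {"dx": 1, "dy": 0, "dz": -5, "wx": 0, "wy": 0, "wz": 0, "gripper": 255},
    {"dx": 0, "dy": 0, "dz": -3, "wx": 0, "wy": 0, "wz": 0, "gripper": 255},
    {"dx": 0, "dy": 0, "dz": 0, "wx": 0, "wy": 0, "wz": 0, "gripper": 255},
    {"dx": 0, "dy": 0, "dz": 0, "wx": 0, "wy": 0, "wz": 0, "gripper": 255}
  ]
}}

```text
clock: 32.8
eef_pos: [0.5651, -0.2257, 0.0412]
tool_rot: [-0.668, 0.683, -0.186, -0.23]
ft_force: [0.1, -0.8, -2.0]
width: 0.0454
```

>>> {"name": "carry_out", "arguments": {
  "targets": [
    {"dx": 0, "dy": 0, "dz": -2, "wx": 0, "wy": 0, "wz": 0, "gripper": 255},
    {"dx": 0, "dy": 0, "dz": 0, "wx": 0, "wy": 0, "wz": 0, "gripper": 255}
  ]
}}

```text
clock: 33.0
eef_pos: [0.5651, -0.2256, 0.038]
tool_rot: [-0.668, 0.682, -0.186, -0.231]
ft_force: [0.4, 0.3, -1.3]
width: 0.0457
```

>>> {"name": "carry_out", "arguments": {
  "targets": [
    {"dx": 0, "dy": 0, "dz": -2, "wx": 0, "wy": 0, "wz": 0, "gripper": 255},
    {"dx": 0, "dy": 0, "dz": 0, "wx": 0, "wy": 0, "wz": 0, "gripper": 255}
  ]
}}

```text
clock: 33.2
eef_pos: [0.5651, -0.2255, 0.0358]
tool_rot: [-0.668, 0.682, -0.186, -0.231]
ft_force: [0.9, 0.2, -2.1]
width: 0.0456
```

>>> {"name": "carry_out", "arguments": {
  "targets": [
    {"dx": 0, "dy": 0, "dz": -1, "wx": 0, "wy": 0, "wz": 0, "gripper": 255},
    {"dx": 0, "dy": 0, "dz": 0, "wx": 0, "wy": 0, "wz": 0, "gripper": 255}
  ]
}}

```text
clock: 33.4
eef_pos: [0.5651, -0.2256, 0.035]
tool_rot: [-0.668, 0.682, -0.186, -0.231]
ft_force: [0.2, -0.3, -2.8]
width: 0.0456
```

>>> {"name": "carry_out", "arguments": {
  "targets": [
    {"dx": 0, "dy": 0, "dz": -2, "wx": 0, "wy": 0, "wz": 0, "gripper": 255},
    {"dx": 0, "dy": 0, "dz": -1, "wx": 0, "wy": 0, "wz": 0, "gripper": 255},
    {"dx": 0, "dy": 0, "dz": 0, "wx": 0, "wy": 0, "wz": 0, "gripper": 255}
  ]
}}

```text
clock: 33.7
eef_pos: [0.5651, -0.2256, 0.032]
tool_rot: [-0.668, 0.682, -0.186, -0.231]
ft_force: [0.3, -0.2, -1.9]
width: 0.0453
```

>>> {"name": "carry_out", "arguments": {
  "targets": [
    {"dx": 0, "dy": 0, "dz": -1.5, "wx": 0, "wy": 0, "wz": 0, "gripper": 255},
    {"dx": 0, "dy": 0, "dz": 0, "wx": 0, "wy": 0, "wz": 0, "gripper": 255}
  ]
}}

```text
clock: 33.9
eef_pos: [0.5651, -0.2256, 0.0306]
tool_rot: [-0.668, 0.682, -0.186, -0.231]
ft_force: [0.8, 0.1, -2.4]
width: 0.0455
```

>>> {"name": "carry_out", "arguments": {
  "targets": [
    {"dx": 0, "dy": 0, "dz": -1.5, "wx": 0, "wy": 0, "wz": 0, "gripper": 255},
    {"dx": 0, "dy": 0, "dz": 0, "wx": 0, "wy": 0, "wz": 0, "gripper": 255}
  ]
}}

```text
clock: 34.1
eef_pos: [0.5653, -0.2256, 0.03]
tool_rot: [-0.668, 0.683, -0.186, -0.231]
ft_force: [1.3, 0.8, 2.9]
width: 0.0452
```

```bash
python3 -c "
from fit import *
st()"
```

```text
t 34.1 tcp [ 565.3 -225.6   30. ] y [-0.562 -0.038 -0.826] z [-0.067  0.998 -0.001] jawyaw 93.84 F [1.3 0.8 2.9] M [ 0.08 -0.15 -0.08] w 45.2 q [-0.29  0.84  0.44  1.74 -0.2  -0.29]
```

Contact at 30 mm. I release and clear.

>>> {"name": "carry_out", "arguments": {
  "targets": [
    {"dx": 0, "dy": 0, "dz": 0, "wx": 0, "wy": 0, "wz": 0, "gripper": 0},
    {"dx": 0, "dy": 0, "dz": 0, "wx": 0, "wy": 0, "wz": 0, "gripper": 0},
    {"dx": 0, "dy": 0, "dz": 0, "wx": 0, "wy": 0, "wz": 0, "gripper": 0},
    {"dx": 0, "dy": 0, "dz": 0, "wx": 0, "wy": 0, "wz": 0, "gripper": 0},
    {"dx": 0, "dy": 0, "dz": 10, "wx": 0, "wy": 0, "wz": 0, "gripper": 0},
    {"dx": 0, "dy": 0, "dz": 15, "wx": 0, "wy": 0, "wz": 0, "gripper": 0},
    {"dx": 0, "dy": 0, "dz": 15, "wx": 0, "wy": 0, "wz": 0, "gripper": 0},
    {"dx": 0, "dy": 0, "dz": 15, "wx": 0.47, "wy": -6.9, "wz": 0, "gripper": 0},
    {"dx": 0, "dy": 0, "dz": 15, "wx": 0.47, "wy": -6.9, "wz": 0, "gripper": 0},
    {"dx": 0, "dy": 0, "dz": 20, "wx": 0.47, "wy": -6.9, "wz": 0, "gripper": 0},
    {"dx": 0, "dy": 0, "dz": 20, "wx": 0.47, "wy": -6.9, "wz": 0, "gripper": 0},
    {"dx": 0, "dy": 0, "dz": 20, "wx": 0.47, "wy": -6.9, "wz": 0, "gripper": 0},
    {"dx": 0, "dy": 0, "dz": 15, "wx": 0, "wy": 0, "wz": 0, "gripper": 0},
    {"dx": -20, "dy": 10, "dz": 15, "wx": 0, "wy": 0, "wz": 0, "gripper": 0},
    {"dx": -20, "dy": 10, "dz": 0, "wx": 0, "wy": 0, "wz": 0, "gripper": 0}
  ]
}}

```text
clock: 35.6
eef_pos: [0.5253, -0.2059, 0.1936]
tool_rot: [-0.706, 0.707, 0.027, -0.02]
ft_force: [-0.5, 0.0, -0.3]
width: 0.0856
```

```bash
python3 -c "
from fit import *
st()
for c in (('scene',),('top',)): print(fit('tip',(.575,-.435,.09),c))
print([(np.round(d['pixel']),ray('scene',d['pixel'],.03)[0,:2].round(3)) for d in imaging.find_in('bottle1','scene')])
im=imaging.capture('scene'); cv2.imwrite('pics/b5.png',cv2.resize(im[120:250,120:320],None,fx=4,fy=4,interpolation=cv2.INTER_CUBIC))"
```

```text
t 35.6 tcp [ 525.3 -205.9  193.6] y [ 0.01  -0.001 -1.   ] z [-0.066  0.998 -0.002] jawyaw 93.81 F [-0.5  0.  -0.3] M [-0.01 -0.02  0.04] w 85.6 q [-0.37  0.19 -0.04  1.33  0.   -0.44]
(array([ 0.57169744, -0.43747998,  0.06360852]), np.float64(15.578358390056504))
(array([ 0.57770356, -0.43620694,  0.05097118]), np.float64(22.822693734039373))
[(array([146., 157.]), array([ 0.582, -0.608])), (array([212., 190.]), array([ 0.568, -0.227])), (array([154., 196.]), array([ 0.731, -0.417])), (array([180., 168.]), array([ 0.546, -0.429])), (array([258., 212.]), array([ 0.555, -0.001])), (array([332., 259.]), array([0.585, 0.352]))]
```

View pics/b5.png

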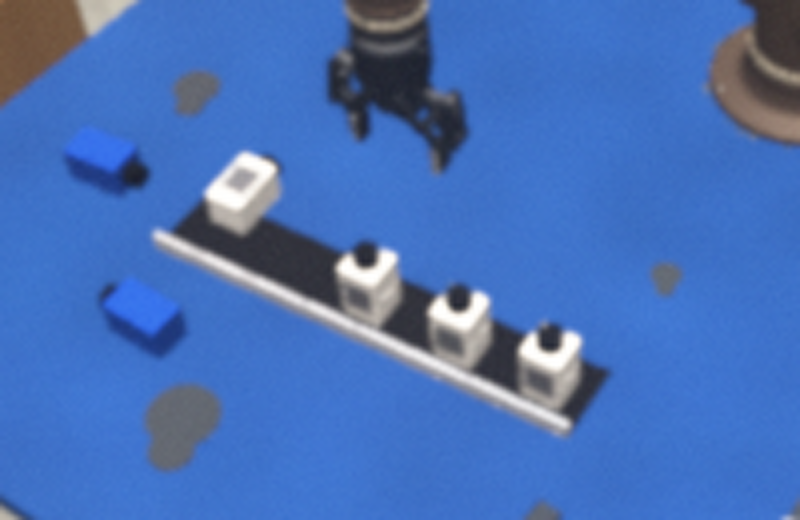

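Bottle 2 stands upright, three in a row now. Bottle 3 is still at (0.575, -0.436). I set up that grasp.

>>> {"name": "carry_out", "arguments": {
  "targets": [
    {"dx": 3.5, "dy": -33, "dz": 0, "wx": 0, "wy": 0, "wz": 0.1, "gripper": 0},
    {"dx": 3.5, "dy": -33, "dz": 0, "wx": 0, "wy": 0, "wz": 0.1, "gripper": 0},
    {"dx": 3.5, "dy": -33, "dz": 0, "wx": 0, "wy": 0, "wz": 0.1, "gripper": 0},
    {"dx": 3.5, "dy": -33, "dz": 0, "wx": 0, "wy": 0, "wz": 0.1, "gripper": 0},
    {"dx": 3.5, "dy": -33, "dz": 0, "wx": 0, "wy": 0, "wz": 0.1, "gripper": 0},
    {"dx": 3.5, "dy": -33, "dz": 0, "wx": 0, "wy": 0, "wz": 0.1, "gripper": 0},
    {"dx": 3.5, "dy": -33, "dz": 0, "wx": 0, "wy": 0, "wz": 0.1, "gripper": 0},
    {"dx": 0, "dy": 0, "dz": 0, "wx": 0.58, "wy": -7.42, "wz": 0, "gripper": 0},
    {"dx": 0, "dy": 0, "dz": 0, "wx": 0.58, "wy": -7.42, "wz": 0, "gripper": 0},
    {"dx": 0, "dy": 0, "dz": 0, "wx": 0.58, "wy": -7.42, "wz": 0, "gripper": 0},
    {"dx": 0, "dy": 0, "dz": 0, "wx": 0.58, "wy": -7.42, "wz": 0, "gripper": 0},
    {"dx": 0, "dy": 0, "dz": 0, "wx": 0.58, "wy": -7.42, "wz": 0, "gripper": 0},
    {"dx": 0, "dy": 0, "dz": 0, "wx": 0.58, "wy": -7.42, "wz": 0, "gripper": 0},
    {"dx": 0, "dy": 0, "dz": 0, "wx": 0.58, "wy": -7.42, "wz": 0, "gripper": 0},
    {"dx": 0, "dy": 0, "dz": 0, "wx": 0.58, "wy": -7.42, "wz": 0, "gripper": 0},
    {"dx": 0, "dy": 0, "dz": -30, "wx": 0, "wy": 0, "wz": 0, "gripper": 0},
    {"dx": 0, "dy": 0, "dz": -30, "wx": 0, "wy": 0, "wz": 0, "gripper": 0},
    {"dx": 0, "dy": 0, "dz": -30, "wx": 0, "wy": 0, "wz": 0, "gripper": 0},
    {"dx": 0, "dy": 0, "dz": 0, "wx": 0, "wy": 0, "wz": 0, "gripper": 0},
    {"dx": 0, "dy": 0, "dz": 0, "wx": 0, "wy": 0, "wz": 0, "gripper": 0}
  ]
}}

```text
clock: 37.8
eef_pos: [0.55, -0.437, 0.099]
tool_rot: [0.627, -0.598, -0.376, -0.328]
ft_force: [0.7, -0.3, 0.7]
width: 0.0855
```

```bash
python3 -c "
from fit import *
st()"
```

```text
t 37.8 tcp [ 550. -437.   99.] y [ 0.861  0.069 -0.503] z [-0.079  0.997  0.001] jawyaw 94.54 F [ 0.7 -0.3  0.7] M [-0.1   0.77  0.06] w 85.5 q [-1.    0.2  -0.69 -0.01  0.86 -0.75]
```

Down to z≈16 mm.

>>> {"name": "carry_out", "arguments": {
  "targets": [
    {"dx": 0, "dy": 0, "dz": -20, "wx": 0, "wy": 0, "wz": 0, "gripper": 0},
    {"dx": 0, "dy": 0, "dz": -20, "wx": 0, "wy": 0, "wz": 0, "gripper": 0},
    {"dx": 0, "dy": 0, "dz": -20, "wx": 0, "wy": 0, "wz": 0, "gripper": 0},
    {"dx": 0, "dy": 0, "dz": -20, "wx": 0, "wy": 0, "wz": 0, "gripper": 0},
    {"dx": 0, "dy": 0, "dz": -2, "wx": 0, "wy": 0, "wz": 0, "gripper": 0},
    {"dx": 0, "dy": 0, "dz": 0, "wx": 0, "wy": 0, "wz": 0, "gripper": 0},
    {"dx": 0, "dy": 0, "dz": 0, "wx": 0, "wy": 0, "wz": 0, "gripper": 0}
  ]
}}

```text
clock: 38.5
eef_pos: [0.5506, -0.4378, 0.0196]
tool_rot: [0.625, -0.599, -0.378, -0.328]
ft_force: [-0.8, 0.1, 0.5]
width: 0.0851
```

```bash
python3 -c "
from fit import *
st()"
```

```text
t 38.5 tcp [ 550.6 -437.8   19.6] y [ 0.863  0.067 -0.501] z [-0.079  0.997 -0.004] jawyaw 94.54 F [-0.8  0.1  0.5] M [-0.06  0.81 -0.04] w 85.1 q [-1.    0.33 -0.76 -0.21  0.86 -0.75]
```

>>> {"name": "carry_out", "arguments": {
  "targets": [
    {"dx": 0, "dy": 0, "dz": -3, "wx": 0, "wy": 0, "wz": 0, "gripper": 0},
    {"dx": 0, "dy": 0, "dz": 0, "wx": 0, "wy": 0, "wz": 0, "gripper": 255},
    {"dx": 0, "dy": 0, "dz": 0, "wx": 0, "wy": 0, "wz": 0, "gripper": 255},
    {"dx": 0, "dy": 0, "dz": 0, "wx": 0, "wy": 0, "wz": 0, "gripper": 255},
    {"dx": 0, "dy": 0, "dz": 0, "wx": 0, "wy": 0, "wz": 0, "gripper": 255},
    {"dx": 0, "dy": 0, "dz": 0, "wx": 0, "wy": 0, "wz": 0, "gripper": 255},
    {"dx": 0, "dy": 0, "dz": 0, "wx": 0, "wy": 0, "wz": 0, "gripper": 255},
    {"dx": 0, "dy": 0, "dz": 15, "wx": 0, "wy": 0, "wz": 0, "gripper": 255},
    {"dx": 0, "dy": 0, "dz": 15, "wx": 0, "wy": 0, "wz": 0, "gripper": 255},
    {"dx": 0, "dy": 0, "dz": 20, "wx": 0, "wy": 0, "wz": 0, "gripper": 255},
    {"dx": 0, "dy": 0, "dz": 20, "wx": 0, "wy": 0, "wz": 0, "gripper": 255},
    {"dx": 0, "dy": 20, "dz": 20, "wx": 0, "wy": 0, "wz": 0, "gripper": 255},
    {"dx": 0, "dy": 20, "dz": 0, "wx": 0, "wy": 0, "wz": 0, "gripper": 255},
    {"dx": 0, "dy": 20, "dz": 0, "wx": 0, "wy": 0, "wz": 0, "gripper": 255},
    {"dx": 0, "dy": 20, "dz": 0, "wx": 0, "wy": 0, "wz": 0, "gripper": 255},
    {"dx": 0, "dy": 20, "dz": 0, "wx": 0, "wy": 0, "wz": 0, "gripper": 255},
    {"dx": 0, "dy": 0, "dz": 0, "wx": 0, "wy": 0, "wz": 0, "gripper": 255}
  ],
  "newtons": 50
}}

```text
clock: 40.2
eef_pos: [0.5487, -0.3339, 0.1025]
tool_rot: [0.627, -0.598, -0.376, -0.327]
ft_force: [0.4, -0.2, -0.4]
width: 0.0454
```

```bash
python3 -c "
from fit import *
st()"
```

```text
t 40.2 tcp [ 548.7 -333.9  102.5] y [ 0.86   0.07  -0.505] z [-0.08   0.997  0.002] jawyaw 94.6 F [ 0.4 -0.2 -0.4] M [-0.09  1.08  0.  ] w 45.4 q [-0.88  0.05 -0.89 -0.14  0.78 -0.62]
```

>>> {"name": "carry_out", "arguments": {
  "targets": [
    {"dx": 2.2, "dy": 0, "dz": 0, "wx": -0.65, "wy": 8.15, "wz": 0, "gripper": 255},
    {"dx": 2.2, "dy": 0, "dz": 0, "wx": -0.65, "wy": 8.15, "wz": 0, "gripper": 255},
    {"dx": 2.2, "dy": 0, "dz": 0, "wx": -0.65, "wy": 8.15, "wz": 0, "gripper": 255},
    {"dx": 2.2, "dy": 0, "dz": 0, "wx": -0.65, "wy": 8.15, "wz": 0, "gripper": 255},
    {"dx": 2.2, "dy": 0, "dz": 0, "wx": -0.65, "wy": 8.15, "wz": 0, "gripper": 255},
    {"dx": 2.2, "dy": 0, "dz": 0, "wx": -0.65, "wy": 8.15, "wz": 0, "gripper": 255},
    {"dx": 2.2, "dy": 0, "dz": -6, "wx": -0.65, "wy": 8.15, "wz": 0, "gripper": 255},
    {"dx": 2.2, "dy": 0, "dz": -8, "wx": -0.65, "wy": 8.15, "wz": 0, "gripper": 255},
    {"dx": 2.2, "dy": 0, "dz": -10, "wx": -0.65, "wy": 8.15, "wz": 0, "gripper": 255},
    {"dx": 2.2, "dy": 0, "dz": -10, "wx": -0.65, "wy": 8.15, "wz": 0, "gripper": 255},
    {"dx": 2.2, "dy": 0, "dz": -10, "wx": -0.65, "wy": 8.15, "wz": 0, "gripper": 255},
    {"dx": 0, "dy": 0, "dz": 0, "wx": 0, "wy": 0, "wz": 0, "gripper": 255},
    {"dx": 0, "dy": 0, "dz": 0, "wx": 0, "wy": 0, "wz": 0, "gripper": 255}
  ]
}}

```text
clock: 41.5
eef_pos: [0.5745, -0.3371, 0.0544]
tool_rot: [-0.677, 0.69, -0.151, -0.206]
ft_force: [-0.6, -0.8, -0.3]
width: 0.0456
```

```bash
python3 -c "
from fit import *
st()"
```

```text
t 41.5 tcp [ 574.5 -337.1   54.4] y [-0.487 -0.038 -0.872] z [-0.08   0.997  0.002] jawyaw 94.61 F [-0.6 -0.8 -0.3] M [ 0.01 -0.55  0.03] w 45.6 q [-0.43  0.85  0.57  1.74 -0.24 -0.45]
```

>>> {"name": "carry_out", "arguments": {
  "targets": [
    {"dx": 0, "dy": 0, "dz": -5, "wx": -0.1, "wy": 1, "wz": 0, "gripper": 255},
    {"dx": 0, "dy": 0, "dz": -5, "wx": 0, "wy": 0, "wz": 0, "gripper": 255},
    {"dx": 0, "dy": 0, "dz": -5, "wx": 0, "wy": 0, "wz": 0, "gripper": 255},
    {"dx": 0, "dy": 0, "dz": -5, "wx": 0, "wy": 0, "wz": 0, "gripper": 255},
    {"dx": 0, "dy": 0, "dz": 0, "wx": 0, "wy": 0, "wz": 0, "gripper": 255},
    {"dx": 0, "dy": 0, "dz": 0, "wx": 0, "wy": 0, "wz": 0, "gripper": 255}
  ]
}}

```text
clock: 42.1
eef_pos: [0.574, -0.3372, 0.0406]
tool_rot: [-0.675, 0.691, -0.156, -0.209]
ft_force: [0.4, 0.3, -1.4]
width: 0.0454
```

>>> {"name": "carry_out", "arguments": {
  "targets": [
    {"dx": 0, "dy": 0, "dz": -2, "wx": 0, "wy": 0, "wz": 0, "gripper": 255},
    {"dx": 0, "dy": 0, "dz": 0, "wx": 0, "wy": 0, "wz": 0, "gripper": 255}
  ]
}}

```text
clock: 42.3
eef_pos: [0.5742, -0.3371, 0.0376]
tool_rot: [-0.675, 0.69, -0.156, -0.21]
ft_force: [0.1, -0.6, -1.7]
width: 0.0455
```

>>> {"name": "carry_out", "arguments": {
  "targets": [
    {"dx": 0, "dy": 0, "dz": -2, "wx": 0, "wy": 0, "wz": 0, "gripper": 255},
    {"dx": 0, "dy": 0, "dz": 0, "wx": 0, "wy": 0, "wz": 0, "gripper": 255}
  ]
}}

```text
clock: 42.5
eef_pos: [0.5742, -0.3371, 0.0353]
tool_rot: [-0.675, 0.69, -0.156, -0.21]
ft_force: [-0.3, 0.3, -1.3]
width: 0.0454
```

>>> {"name": "carry_out", "arguments": {
  "targets": [
    {"dx": 0, "dy": 0, "dz": -1.5, "wx": 0, "wy": 0, "wz": 0, "gripper": 255},
    {"dx": 0, "dy": 0, "dz": 0, "wx": 0, "wy": 0, "wz": 0, "gripper": 255}
  ]
}}

```text
clock: 42.7
eef_pos: [0.5742, -0.3371, 0.034]
tool_rot: [-0.675, 0.69, -0.156, -0.21]
ft_force: [-0.4, 0.3, -1.4]
width: 0.0456
```

>>> {"name": "carry_out", "arguments": {
  "targets": [
    {"dx": 0, "dy": 0, "dz": -1.5, "wx": 0, "wy": 0, "wz": 0, "gripper": 255},
    {"dx": 0, "dy": 0, "dz": -1.5, "wx": 0, "wy": 0, "wz": 0, "gripper": 255},
    {"dx": 0, "dy": 0, "dz": 0, "wx": 0, "wy": 0, "wz": 0, "gripper": 255}
  ]
}}

```text
clock: 43.0
eef_pos: [0.5741, -0.3371, 0.031]
tool_rot: [-0.675, 0.69, -0.156, -0.21]
ft_force: [-0.2, 0.3, -1.9]
width: 0.0455
```

>>> {"name": "carry_out", "arguments": {
  "targets": [
    {"dx": 0, "dy": 0, "dz": -1.5, "wx": 0, "wy": 0, "wz": 0, "gripper": 255},
    {"dx": 0, "dy": 0, "dz": 0, "wx": 0, "wy": 0, "wz": 0, "gripper": 255}
  ]
}}

```text
clock: 43.2
eef_pos: [0.5742, -0.3371, 0.0296]
tool_rot: [-0.675, 0.69, -0.156, -0.21]
ft_force: [-0.0, 0.3, -0.2]
width: 0.0454
```

>>> {"name": "carry_out", "arguments": {
  "targets": [
    {"dx": 0, "dy": 0, "dz": -1, "wx": 0, "wy": 0, "wz": 0, "gripper": 255},
    {"dx": 0, "dy": 0, "dz": 0, "wx": 0, "wy": 0, "wz": 0, "gripper": 255}
  ]
}}

```text
clock: 43.4
eef_pos: [0.5742, -0.3371, 0.0287]
tool_rot: [-0.675, 0.69, -0.156, -0.21]
ft_force: [0.2, -0.0, -1.3]
width: 0.0454
```

```bash
python3 -c "
from fit import *
st()"
```

```text
t 43.4 tcp [ 574.2 -337.1   28.7] y [-0.498 -0.041 -0.866] z [-0.08   0.997 -0.002] jawyaw 94.58 F [ 0.2 -0.  -1.3] M [ 0.05 -0.6   0.02] w 45.4 q [-0.42  0.87  0.54  1.71 -0.24 -0.44]
```

>>> {"name": "carry_out", "arguments": {
  "targets": [
    {"dx": 0, "dy": 0, "dz": -1, "wx": 0, "wy": 0, "wz": 0, "gripper": 255},
    {"dx": 0, "dy": 0, "dz": 0, "wx": 0, "wy": 0, "wz": 0, "gripper": 255}
  ]
}}

```text
clock: 43.6
eef_pos: [0.5743, -0.3372, 0.0285]
tool_rot: [-0.674, 0.691, -0.156, -0.21]
ft_force: [-1.2, 0.4, 2.7]
width: 0.0456
```

>>> {"name": "carry_out", "arguments": {
  "targets": [
    {"dx": 0, "dy": 0, "dz": -1, "wx": 0, "wy": 0, "wz": 0, "gripper": 255},
    {"dx": 0, "dy": 0, "dz": 0, "wx": 0, "wy": 0, "wz": 0, "gripper": 255}
  ]
}}

```text
clock: 43.8
eef_pos: [0.5743, -0.3372, 0.0284]
tool_rot: [-0.674, 0.691, -0.155, -0.21]
ft_force: [0.2, 0.7, 7.4]
width: 0.0452
```

>>> {"name": "carry_out", "arguments": {
  "targets": [
    {"dx": 0, "dy": 0, "dz": -1, "wx": 0, "wy": 0, "wz": 0, "gripper": 255},
    {"dx": 0, "dy": 0, "dz": 0, "wx": 0, "wy": 0, "wz": 0, "gripper": 255}
  ]
}}

```text
clock: 44.0
eef_pos: [0.5743, -0.3372, 0.0284]
tool_rot: [-0.674, 0.691, -0.155, -0.21]
ft_force: [0.0, 1.5, 12.5]
width: 0.0454
```

Seated. I relax, release, and withdraw toward the robot, away from everything.

>>> {"name": "carry_out", "arguments": {
  "targets": [
    {"dx": 0, "dy": 0, "dz": 2, "wx": 0, "wy": 0, "wz": 0, "gripper": 255},
    {"dx": 0, "dy": 0, "dz": 0, "wx": 0, "wy": 0, "wz": 0, "gripper": 0},
    {"dx": 0, "dy": 0, "dz": 0, "wx": 0, "wy": 0, "wz": 0, "gripper": 0},
    {"dx": 0, "dy": 0, "dz": 0, "wx": 0, "wy": 0, "wz": 0, "gripper": 0},
    {"dx": 0, "dy": 0, "dz": 0, "wx": 0, "wy": 0, "wz": 0, "gripper": 0},
    {"dx": 0, "dy": 0, "dz": 10, "wx": 0, "wy": 0, "wz": 0, "gripper": 0},
    {"dx": 0, "dy": 0, "dz": 15, "wx": 0, "wy": 0, "wz": 0, "gripper": 0},
    {"dx": 0, "dy": 0, "dz": 15, "wx": 0, "wy": 0, "wz": 0, "gripper": 0},
    {"dx": 0, "dy": 0, "dz": 15, "wx": 0.47, "wy": -6, "wz": 0, "gripper": 0},
    {"dx": 0, "dy": 0, "dz": 15, "wx": 0.47, "wy": -6, "wz": 0, "gripper": 0},
    {"dx": 0, "dy": 0, "dz": 20, "wx": 0.47, "wy": -6, "wz": 0, "gripper": 0},
    {"dx": 0, "dy": 0, "dz": 20, "wx": 0.47, "wy": -6, "wz": 0, "gripper": 0},
    {"dx": 0, "dy": 0, "dz": 20, "wx": 0.47, "wy": -6, "wz": 0, "gripper": 0},
    {"dx": 0, "dy": 0, "dz": 20, "wx": 0, "wy": 0, "wz": 0, "gripper": 0},
    {"dx": -40, "dy": 0, "dz": 10, "wx": 0, "wy": 0, "wz": 0, "gripper": 0},
    {"dx": -40, "dy": 0, "dz": 0, "wx": 0, "wy": 0, "wz": 0, "gripper": 0},
    {"dx": -40, "dy": -10, "dz": 0, "wx": 0, "wy": 0, "wz": 0, "gripper": 0},
    {"dx": -40, "dy": -10, "dz": 0, "wx": 0, "wy": 0, "wz": 0, "gripper": 0},
    {"dx": -40, "dy": -10, "dz": 0, "wx": 0, "wy": 0, "wz": 0, "gripper": 0},
    {"dx": -40, "dy": -10, "dz": 0, "wx": 0, "wy": 0, "wz": 0, "gripper": 0}
  ]
}}

```text
clock: 46.0
eef_pos: [0.3328, -0.3774, 0.1898]
tool_rot: [-0.705, 0.708, 0.029, -0.027]
ft_force: [-0.4, -0.6, 0.3]
width: 0.0852
```

```bash
python3 -c "
from fit import *
st()
im=imaging.capture('scene'); 
b=rect('top',.44,.66,-.53,.05,.0,1.35); s=im[145:285,120:390]
s=cv2.resize(s,(783,406),interpolation=cv2.INTER_CUBIC)
b=b[:190]; b=cv2.resize(b,(783,int(b.shape[0]*1)))
cv2.imwrite('pics/f.png',np.vstack([s,b])[:600])
q=[(.555,-.003),(.571,-.108),(.575,-.226),(.581,-.337)]
for x,y in q:
    for c in (('top',),('scene',)):
        v,f=fit('up',(x,y,.07),c); print(c,v.round(3),round(f,1),'lane x off',round((v[0]-(.559-.075*v[1]))*1000,1))
"
```

```text
t 46.0 tcp [ 332.8 -377.4  189.8] y [ 0.003 -0.004 -1.   ] z [-0.079  0.997 -0.005] jawyaw 94.53 F [-0.4 -0.6  0.3] M [-0.01 -0.04  0.07] w 85.2 q [-0.85  0.08 -0.18  1.3  -0.   -0.93]
('top',) [ 0.562 -0.002  0.064] 37.2 lane x off 2.5
('scene',) [ 0.556 -0.002  0.087] 136.7 lane x off -2.9
('top',) [ 0.571 -0.108  0.063] 91.2 lane x off 3.9
('scene',) [ 0.589 -0.1    0.448] 117.1 lane x off 22.3
('top',) [ 0.577 -0.226  0.109] 53.6 lane x off 1.2
('scene',) [ 0.574 -0.223  0.089] 135.1 lane x off -1.7
('top',) [ 0.585 -0.338  0.039] 52.9 lane x off 0.6
('scene',) [ 0.581 -0.337  0.12 ] 126.5 lane x off -3.4
```

View pics/f.png

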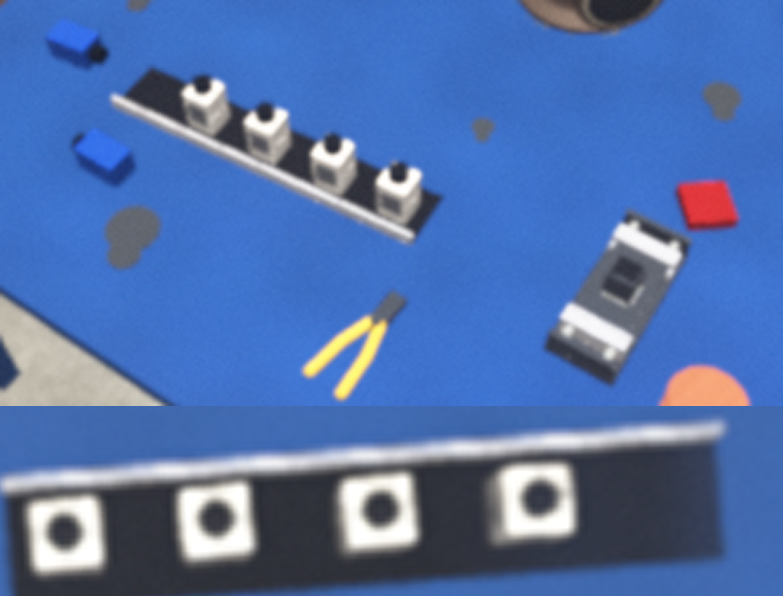

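All four bottles stand on the rubber and the bystanders look unmoved. One last unobstructed top check of the vice before handing in.

```bash
python3 -c "
from fit import *
cv2.imwrite('pics/g.png',grid(rect('top',.4,.66,.24,.42,.046,2.2),.66,.42,2.2,.02))"
```

```text
(no output)
```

View pics/g.png

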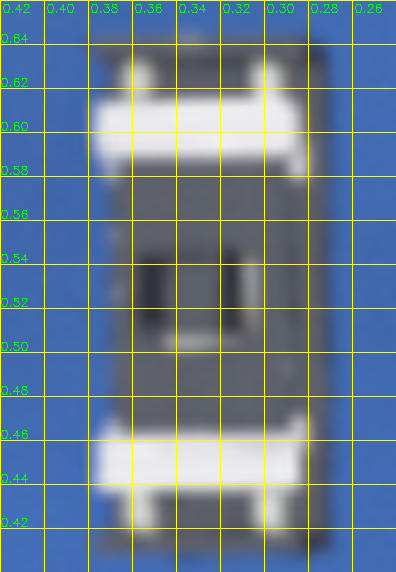

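```bash
python3 -c "
from h import *
print(close_job()); st()"
```

```text
the job is handed in; nothing more can be done
None
the job is handed in; nothing more can be done
```

Both jobs are done and handed in at about 46 s of robot time.

**Coupon:** It is mounted in the vice. I tilted its far end into the far jaw's groove and pushed until the spring force read about 12 N, roughly 17 mm of travel. I then levelled it below the near lip and let it come back. The sideways force read 0 N just before I released it. In the last top view the plate runs under both lips. The lip tips are about 126 mm apart, where 128 mm is expected, and centred at x ≈ 0.526. I could not read the jaw positions directly.

**Bottles:** Three were tipped; I stood each up on the rubber. The last one I set down about 0.1 m along the lane from where it lay, where the arm could reach better. All four bottles are upright in the final pictures, and the three I moved are within about 4 mm of the lane's middle line.

**Failed or disagreeing checks:**
- The scene-camera fit of the bottle that was already standing came out about 20 mm off, with a wrong angle. The top camera and the picture both show it unmoved and upright, so I trusted those.
- My first tilt for grasping bottle 1 ran into the elbow's limit, and I reduced it.

The pliers, the wire spool, the magnet and the two blue look-alikes look untouched in the pictures, and I saw nothing knocked aside.

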